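# Charge the lap with the brush, load the quartz points and start the polish

## Robot

A 6-joint arm with a two-finger parallel gripper is mounted at the origin on the work surface. World frame = base frame: x ahead of the robot, y to its left, z up, the work surface at z = 0. Lengths are in mm, angles in degrees, forces in N, time in s.
With the tool pointing down it reaches from about 300 to 850 mm from the base axis. Payload 4.2 kg.
Tool frame: the origin (TCP) lies at the very end of the fingers, on their centre line; the grasp point (between the pads) lies 19 mm behind it; z points along the fingers, y is the line along which they close (so a half turn about z gives the same grasp; the last joint's range is limited). The gripper opens to 91 mm and grips with 3 to 60 N. Pads are 32 mm wide; open, the fingers measure 118 mm over their backs; the gripper's body (76 mm by 178 mm) begins 60 mm behind the grasp point.
Start: joints at [65.26, 18.312, 89.639, -0, 72.044, -1.146], TCP at [230.153, 526.947, 213.976] pointing down, gripper open.
Joint ranges: [-177.97, 177.97], [-48.28, 115.42], [12.27, 149.76], [-77.06, 257.06], [2.81, 150.46], [-146.56, 146.56]. Speed limits (degrees/s): [147.25, 147.25, 180, 180, 180, 180].

## Interface

Orientations are given as [roll, pitch, yaw] about the fixed x, y, z axes, in that order (R = Rz(yaw) Ry(pitch) Rx(roll)).
In Python, from workcell import env, grab_frame gives the robot as it stands. The module is installed in compiled form; this text tells all that it offers.
- The arm moves only by the tool move_arm, never from a script. Its argument "plan" is a list of rows, each an object of numbers: "tx", "ty", "tz": the shift along the tool's x, y, z in cm; "wx", "wy", "wz": the turn, a rotation vector about the tool's x, y, z in rad. In form: [{"tx": .., "ty": .., "tz": .., "wx": .., "wy": .., "wz": ..}, ...]. A call has 1 to 12 rows; each row shifts and turns the commanded pose from where the row before left it, along the tool's axes as they then stand; what a row does not reach is not made up. A row lasts 1/12 s, in which the tool goes at most 41.7 mm and 7.16 degrees, less where a joint would pass 70% of its speed; a pose out of reach is approached as far as the arm can. A call is refused whole if a number of a shift passes 4.17 or a number of a turn 0.125, either way. A call with a gripper value outside its range is refused whole. "gripper" is the finger opening in cm, from 0 to 9.12, set as the call begins (left out, the last holds). The fingers move at their own pace and stop on an object; "force" is the grip in N (left out, the last holds). Time passes only in rows, so rows that do not move let the fingers close. It gives the time, the measured TCP pose, the force, the opening and the grip force at its end, in the units of the state.
- env.state(): the state, without advancing time (a new reading comes with each control period).
- grab_frame(name): name is "scene" or "top" or "wrist"; returns a dict with "color" (384x512x3 uint8, red, green, blue), "vfov" (degrees; the focal length in pixels is half the picture's height over the tangent of half this angle, whatever the lens; pixels are square), "cx", "cy" (the principal point, pixels), "view" (4x4, takes a point from world to camera coordinates). Camera axes: x right, y up, looking along -z (the intrinsics and any distortion apply to the point x, -y, -z); pixel columns grow to the right and rows downward; lengths in mm; the calibration is good to about 2 mm. A picture is of the moment at which its call begins. There is no depth.
- env.job_done(): hands the job in; it is judged then, once.
The state is a dict: "time_s": time; "qpos": joint angles; "qvel": joint speeds; "effort": joint torques, N m; "ee_pos": TCP position; "ee_rot": TCP orientation; "force": force on the tool from outside, world axes, zero at the start; "torque": the same for the moment, N m; "gripper_width": finger opening in mm; "gripper_force": force on a finger pad.
Only numpy, scipy, OpenCV 4.12 (cv2) and the standard library are available. Lean on these libraries where they do the work, as an engineer would, in place of code of your own. Each camera call takes 0.05 s, during which the arm holds its last target. There are 200 camera calls.

## Task

Only one of the two compound pots, the beige mortar or the grey canister, is open today: take the brush from its tray, dip its bristle end well below the rim of the pot without the wooden cover, dab the bristles on the middle of the lap's grey felt pad while the pan is still empty, and lay the brush back in its tray. Lay every smoky quartz point on the bench down on the felt inside the pan, with the gate still open (there are two to four points; the rounded cobbles stay out), then push the pan's gate shut until it seats past its catch, and finally press the timer's red button all the way down. Leave the cover where it is, tip neither pot over, and leave the loaded points and the shut gate as they are.

Things in the scene. Friction and masses are not known exactly. Their poses are not given: they have to be found in the camera images.
- pad (a point): centre of the top of the felt pad in the lap's pan, 34 mm above the bench. Axes: -x towards the gate, z up. Felt 232 mm (x) by 206 mm (y); the pan is open above, its inner faces at x +118, y +-108 and (shut gate) x -126 mm; wall tops 56 mm above the pad. The lap is fixed to the bench
- gate (a joint): steel splash gate of the pan, upright hinge at the pan's left front corner: 0 = shut and seated, grows (rad) as the gate swings out towards the robot, start about 0.35 to 0.6. A sprung roller catch resists with a few newtons between about 0.07 and 0.03 rad and then holds it at 0 to 0.015. It stays where it is left
- gate_push (a point): point on the gate's outer face 180 mm from the hinge, 72.5 mm above the bench, near the free edge (230 mm from the hinge). The gate is 55 mm high (top 90 mm above the bench) and 10 mm thick; the outer face looks along this point's -x, its +y points to the hinge
- gate_hinge (a point): the gate's upright hinge axis, 62.5 mm above the bench; turns with the gate like gate_push
- mortar: round beige ceramic mortar, 70 mm high (rim about 76 mm above the bench, on a mat and cork coaster), rim 116 mm across outside and 100 mm inside, narrowing to 72 mm at the foot, inner floor 12 mm up, 0.9 kg, loose. Origin at the centre of its underside, z up
- canister: round grey plastic canister, 70 mm high (rim about 76 mm above the bench, likewise), 108 mm outside, 100 mm inside, inner floor 6 mm up, loose. Origin at the centre of its underside, z up
- cover: loose round wooden cover, 124 mm across, 9 mm thick, with a knob 22 mm across and 18 mm high; it lies on one of the two pots. Origin at the centre of its underside
- brush: flat brush 180 mm long, lying along its x axis: wooden handle 18 by 18 mm from x -90 to +20 mm, steel ferrule and stiff bristles 24 mm wide from +20 to +90 mm. Origin at the middle of its length, on its underside; 60 g
- brush_tip (a point): the bristle end of the brush, 90 mm from its origin along +x, 9 mm above its underside
- tray: shallow aluminium tray for the brush, 230 by 130 mm outside (x by y), 18 mm high, walls and floor 4 mm, fixed. Origin at the centre of its underside
- point1: smoky quartz point, a dark brown six-sided crystal lying on a flat: 86 mm long along its x axis, 30 mm between flats (its height lying down) and 35 mm across corners (its width), the last 26 mm tapering to a tip at +x. Origin on its axis at mid-length. May be absent
- point2: smoky quartz point, a dark brown six-sided crystal lying on a flat: 80 mm long along its x axis, 28 mm between flats (its height lying down) and 32 mm across corners (its width), the last 26 mm tapering to a tip at +x. Origin on its axis at mid-length. May be absent
- point3: smoky quartz point, a dark brown six-sided crystal lying on a flat: 88 mm long along its x axis, 32 mm between flats (its height lying down) and 37 mm across corners (its width), the last 26 mm tapering to a tip at +x. Origin on its axis at mid-length. May be absent
- point4: smoky quartz point, a dark brown six-sided crystal lying on a flat: 84 mm long along its x axis, 29 mm between flats (its height lying down) and 33 mm across corners (its width), the last 26 mm tapering to a tip at +x. Origin on its axis at mid-length. May be absent
- button (a joint): the timer's red push button: 0 = up, 0.006 m = fully down, springs back, 5 N
- button_top (a point): centre of the top of the round red button, 36 mm across, 68 mm above the bench, on the fixed white timer box (100 by 100 by 50 mm)
- cobble1: rounded grey-brown cobble 55 by 45 by 36 mm, a bystander. Origin at the centre of its underside
- cobble2: rounded grey-brown cobble 62 by 50 by 40 mm, a bystander. Origin at the centre of its underside
There are look-alikes about, which are no part of the job. Leave any blue or purple look-alike of the point1 alone.

How it is judged (in metres and radians):
On the way, in this order (a step that is already met when the one before it is completed fails the run):
1. the bristle end dipped at least 15 mm below the rim of the uncovered pot (((horizontal distance between cover and canister below 0.05 m and horizontal distance between brush_tip and mortar below 0.045 m and z of brush_tip in the frame of mortar between 0 and 0.055 m) or (horizontal distance between cover and mortar below 0.05 m and horizontal distance between brush_tip and canister below 0.045 m and z of brush_tip in the frame of canister between 0 and 0.055 m))), for 0.2 s.
2. the bristles dabbed on the felt within 60 mm of its middle, no point in the pan yet (x of brush_tip in the frame of pad between -0.06 and 0.06 m and y of brush_tip in the frame of pad between -0.06 and 0.06 m and z of brush_tip in the frame of pad below 0.015 m and contact force between brush and lap above 0.2 N and horizontal distance between each of point1, point2, point3, point4 and pad above 0.14 m), for 0.1 s.
3. every point present lies on the felt, the gate still open (x of point1 in the frame of pad between -0.105 and 0.105 m and y of point1 in the frame of pad between -0.1 and 0.1 m and z of each of point1, point2, point3, point4 in the frame of pad below 0.03 m and linear speed of each of point1, point2, point3, point4 below 0.05 m/s and x of point2 in the frame of pad between -0.105 and 0.105 m and y of point2 in the frame of pad between -0.1 and 0.1 m and x of point3 in the frame of pad between -0.105 and 0.105 m and y of point3 in the frame of pad between -0.1 and 0.1 m and x of point4 in the frame of pad between -0.105 and 0.105 m and y of point4 in the frame of pad between -0.1 and 0.1 m and value of joint gate above 0.1 rad), for 0.2 s.
4. the gate pushed shut past its catch (value of joint gate below 0.02 rad), for 0.2 s.
5. the red button pressed down with the gate shut (value of joint button above 0.0045 m and value of joint gate below 0.02 rad), for 0.05 s.
At the end, for the whole second after the job is handed in: every point present lies at rest on the felt (centre within 105 mm along and 100 mm across of the pad's middle and less than 30 mm above it), the gate is seated (below 0.02 rad), the button is released, the brush lies at rest inside its tray, and the cobbles are not in the pan (x of point1 in the frame of pad between -0.105 and 0.105 m and y of point1 in the frame of pad between -0.1 and 0.1 m and z of each of point1, point2, point3, point4 in the frame of pad below 0.03 m and linear speed of each of point1, point2, point3, point4, brush below 0.05 m/s and x of point2 in the frame of pad between -0.105 and 0.105 m and y of point2 in the frame of pad between -0.1 and 0.1 m and x of point3 in the frame of pad between -0.105 and 0.105 m and y of point3 in the frame of pad between -0.1 and 0.1 m and x of point4 in the frame of pad between -0.105 and 0.105 m and y of point4 in the frame of pad between -0.1 and 0.1 m and value of joint gate below 0.02 rad and value of joint button below 0.003 m and x of brush in the frame of tray between -0.06 and 0.06 m and y of brush in the frame of tray between -0.055 and 0.055 m and z of brush in the frame of tray below 0.03 m and x of brush_tip in the frame of tray between -0.12 and 0.12 m and y of brush_tip in the frame of tray between -0.065 and 0.065 m and height (world z) of brush_tip below 0.035 m and horizontal distance between each of cobble1, cobble2 and pad above 0.14 m); the robot touches nothing.
It fails at once if the cover is shifted by more than 25 mm (distance of cover from where it was at the start of the episode above 0.025 m).
It fails at once if a pot is tipped over (angle between any of mortar, canister's own z axis and vertical above 0.4 rad).
Of point1, point2, point3, point4 only 2 to 4 are there at a start; the rules pass over those that are not, and their reading is None.
At some moment in a run one of point1, point2, point3, point4 may be knocked a few centimetres aside while the robot is not near it.
It also fails if it takes over 210 s, if anything falls off the work surface, if the arm or the gripper's body presses on something with over 40 N, if the wrist force passes 120 N, or if a joint passes its speed limit or range.

## Working session

There is one attempt and no reset: what is moved stays moved. The work goes in short steps, Python scripts to look and compute and a tool call to move; the robot and the scene stay as the last step left them, time stands still between calls to the robot, and variables do not carry over. Pictures are saved under pics/ and viewed, at most 14 in all, crops included, and the job is handed in when it is done.

Besides the shell and the picture viewer there is one more tool, called after "Request:" as a command line: name --argument value ..., lists and objects as JSON in quotes. move_arm: Moves the arm, as the interface text tells. Its arguments: {"type":"object","properties":{"plan":{"type":"array","items":{"type":"object","properties":{"tx":{"type":"number"},"ty":{"type":"number"},"tz":{"type":"number"},"wx":{"type":"number"},"wy":{"type":"number"},"wz":{"type":"number"}}}},"gripper":{"type":"number"},"force":{"type":"number"}},"required":["plan"]}

```bash
mkdir -p pics; cat > h.py <<'E'
import numpy as np, cv2
from workcell import env, grab_frame
def ray(f,u,v):
    F=f["color"].shape[0]/2/np.tan(np.radians(f["vfov"])/2)
    V=np.array(f["view"]); R=V[:3,:3]; t=V[:3,3]
    d=R.T@np.array([(u-f["cx"])/F,-(v-f["cy"])/F,-1.]); return -R.T@t,d
def onz(f,u,v,z):
    c,d=ray(f,u,v); return c+d*(z-c[2])/d[2]
def proj(f,p):
    F=f["color"].shape[0]/2/np.tan(np.radians(f["vfov"])/2)
    q=np.array(f["view"])@np.append(p,1.); return f["cx"]+F*q[0]/-q[2], f["cy"]-F*q[1]/-q[2]
def save(f,n,box=None,s=1):
    im=f["color"][:,:,::-1]
    if box: im=im[box[1]:box[3],box[0]:box[2]]
    cv2.imwrite(f"pics/{n}.png",cv2.resize(im,None,fx=s,fy=s,interpolation=cv2.INTER_CUBIC))
E
python3 - <<'E'
from h import *
import pickle
fs={n:grab_frame(n) for n in("scene","top","wrist")}
pickle.dump(fs,open("f0.pkl","wb"))
for n,f in fs.items():
    save(f,n+"0",s=1.5); print(n,f["vfov"],f["cx"],f["cy"],[k for k in f],np.round(ray(f,256,192)[0]),np.round(onz(f,256,192,0)))
print(env.state())
E
```

```text
scene 47.910745877000224 259.5635457594125 192.1374015924142 ['color', 'vfov', 'cx', 'cy', 'view'] [1131.  556.  973.] [ 475. -168.    0.]
top 53.02441277447389 250.90584131474787 192.61145190060589 ['color', 'vfov', 'cx', 'cy', 'view'] [ 323. -113. 1162.] [ 573. -119.    0.]
wrist 69.80972722517883 253.2709127132081 193.8717497364573 ['color', 'vfov', 'cx', 'cy', 'view'] [159. 559. 384.] [259. 519.   0.]
{'time_s': 0.15, 'qpos': array([ 6.52610450e+01,  1.83424606e+01,  8.96907458e+01, -1.13500300e-03,
        7.20426605e+01, -1.14488285e+00]), 'qvel': array([-0.11983696, -0.21333456, -0.25985073, -0.0178869 , -0.04203416,
       -0.07120399]), 'effort': array([ 3.98839957e-04, -4.12777233e+01, -2.32152432e+01,  7.28842104e-02,
        4.33835259e-02, -1.01274366e-04]), 'ee_pos': array([229.98367268, 526.59117967, 213.31840951]), 'ee_rot': array([-1.79924127e+02, -4.36836980e-04,  1.56406278e+02]), 'force': array([0.7429427 , 0.62364972, 0.84333956]), 'torque': array([0.01423015, 0.01428468, 0.00509013]), 'gripper_force': 0.0, 'gripper_width': 91.07762572481514}
```

View pictures.

View pics/top0.png

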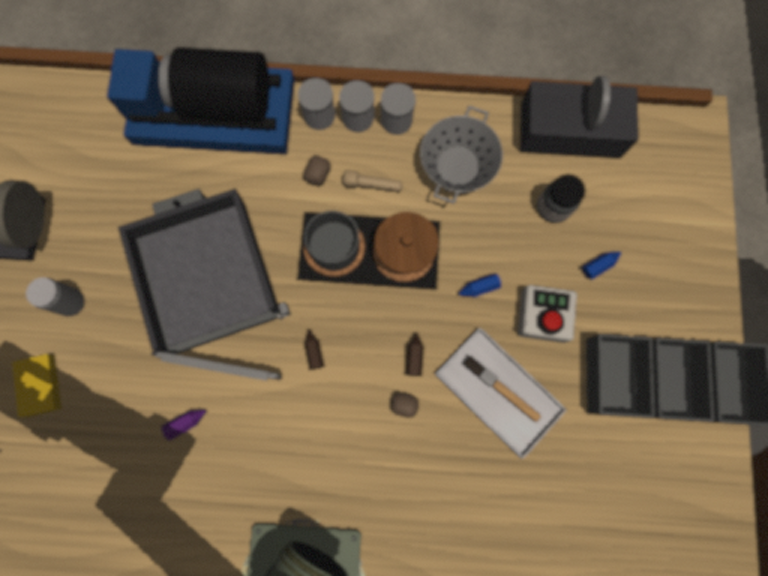

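View pics/scene0.png

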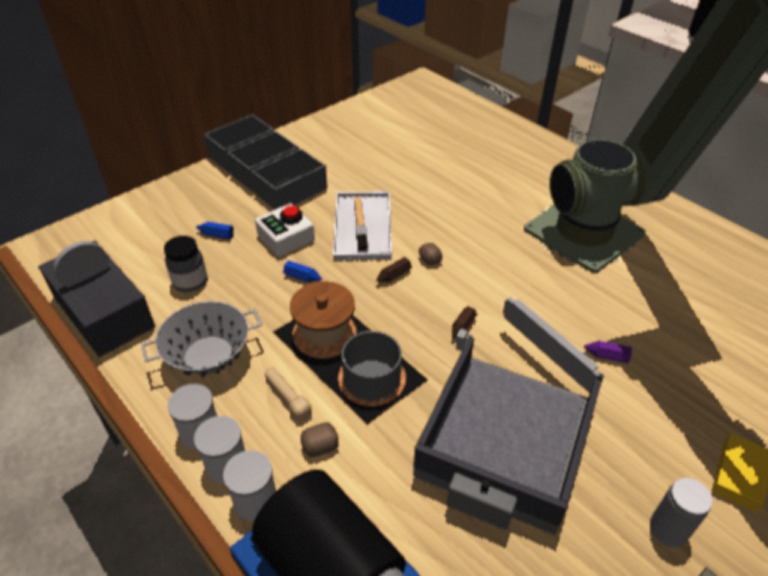

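The top view shows the grey canister open at (332,242), and the wooden cover lies on the mortar at (406,245). The brush is in its tray, bristles at (470,362) and handle end at (540,418). Dark brown points are at (314,350) and (415,355). The blue pieces at (480,286) and (601,264) and the purple one at (184,423) are look-alikes, and the cobbles are at (317,170) and (404,403). The gate runs from hinge (158,353) to free edge (279,376).

```bash
python3 - <<'E'
from h import *
import pickle
fs=pickle.load(open("f0.pkl","rb")); f=fs["top"]
im=cv2.cvtColor(f["color"],cv2.COLOR_RGB2HSV)
def P(u,v,z): return np.round(onz(f,u/1.5,v/1.5,z),1)
# points: dark brown blobs
for box,z in(((195,215,225,250),15),((262,215,290,255),15)):
    x0,y0,x1,y1=box; c=f["color"][y0:y1,x0:x1].astype(int)
    m=(c.sum(2)<210).astype(np.uint8)
    n,l,s,ce=cv2.connectedComponentsWithStats(m); k=1+np.argmax(s[1:,4])
    ys,xs=np.where(l==k); pts=np.array([onz(f,x+x0,y+y0,z)[:2] for x,y in zip(xs,ys)])
    r=cv2.minAreaRect(pts.astype(np.float32)); mu=pts.mean(0); w,e=np.linalg.eigh(np.cov(pts.T)); a=e[:,1]; t=(pts-mu)@a
    print("pt",r,mu.round(1),np.degrees(np.arctan2(a[1],a[0])).round(1),"ext",t.min(),t.max(),s[k,4])
print("canister rim ctr",P(332,240,76),"cover",P(406,240,80))
for n,u,v,z in(("felt",(126),(235),90),("corner TL",121,230,90),("TR",238,192,90),("BR",279,310,90),("BL",157,353,90),("gate hinge top",158,352,90),("gate free",280,376,90),
 ("brush tip",465,360,13),("brush end",539,418,13),("ferr",492,378,13),("tray a",478,330,18),("tray b",562,408,18),("tray c",521,455,18),("tray d",435,373,18),("button",551,320,68)): print(n,P(u,v,z))
# red button
h=im; m=((h[:,:,0]<8)|(h[:,:,0]>172))&(h[:,:,1]>180)&(h[:,:,2]>110)
m[:, :330]=0; ys,xs=np.where(m); print("red",len(xs),onz(f,xs.mean(),ys.mean(),68).round(1))
# handle orange
m=(h[:,:,0]>8)&(h[:,:,0]<20)&(h[:,:,1]>120); m2=np.zeros_like(m); m2[235:285,318:365]=m[235:285,318:365]
ys,xs=np.where(m2); pts=np.array([onz(f,x,y,13)[:2] for x,y in zip(xs,ys)]); print("handle",len(xs),cv2.minAreaRect(pts.astype(np.float32)),pts.mean(0))
save(f,"crop1",(150,200,380,310),3.4)
E
```

```text
pt ((438.4847412109375, 16.290245056152344), (75.7269515991211, 28.535213470458984), 16.12085723876953) [434.   15.1] -162.9 ext -42.524359503582495 33.14601470632919 209
pt ((441.8753356933594, -184.7218017578125), (80.50791931152344, 32.86638641357422), 3.1066739559173584) [ 437.1 -184.9] 179.0 ext -45.20528897076127 36.39509635223747 273
canister rim ctr [646.2 -10.7  76. ] cover [ 654.6 -155.2   80. ]
felt [625.8 386.   90. ]
corner TL [635.2 397.2  90. ]
TR [727.8 180.3  90. ]
BR [498.7  76.5  90. ]
BL [403.5 293.7  90. ]
gate hinge top [405.5 292.1  90. ]
gate free [376.2  62.4  90. ]
brush tip [ 435.1 -288.    13. ]
brush end [ 332.1 -435.5   13. ]
ferr [ 403.2 -342.4   13. ]
tray a [ 496.1 -311.3   18. ]
tray b [ 353.9 -478.7   18. ]
tray c [ 260.7 -400.1   18. ]
tray d [ 405.4 -229.2   18. ]
button [ 517. -442.   68.]
red 108 [ 516.7 -444.3   68. ]
handle 93 ((362.52447509765625, -389.86700439453125), (96.86099243164062, 8.22835636138916), 54.02939224243164) [ 362.16073319 -390.3936956 ]
```

View pics/crop1.png

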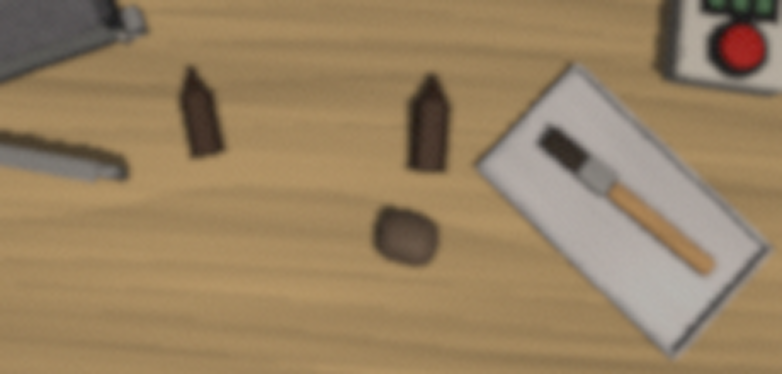

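View pics/wrist0.png

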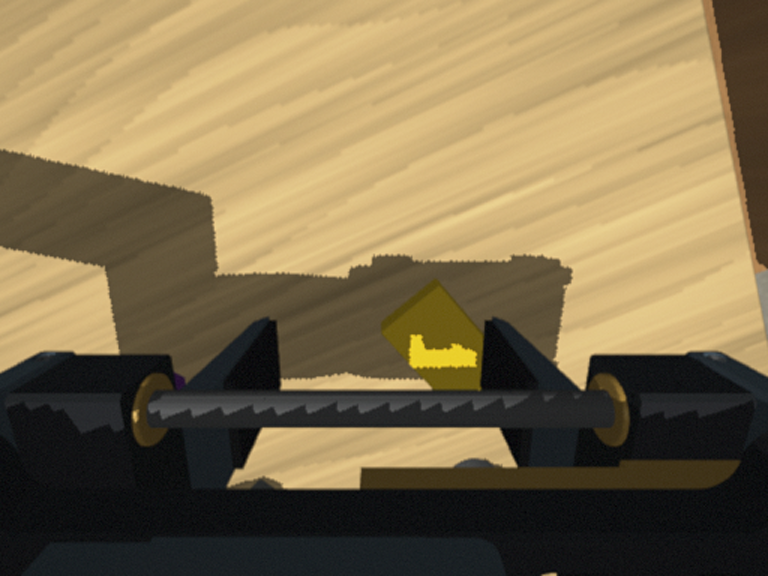

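The crop confirms two dark brown six-sided points, at world (436,16) and (440,-185). The rounded lump below right is a cobble. The brush's bristle end is upper-left in the crop. The wrist view shows no further points. The grey canister is the open pot, so I start with the brush.

```bash
cat >> h.py <<'E'
from scipy.spatial.transform import Rotation as Ro
def go(*wps):
    "wps: (x,y,z,yaw,pitchdown) -> per leg tool shift cm (before turn), then turn"
    s=env.state(); p=s["ee_pos"]; R=Ro.from_euler("xyz",s["ee_rot"],degrees=True)
    for w in wps:
        d=R.inv().apply(np.array(w[:3])-p)/10
        R2=Ro.from_euler("z",w[3],degrees=True)*Ro.from_euler("x",180,degrees=True)*Ro.from_euler("y",-(w[4] if len(w)>4 else 0),degrees=True)
        print("shift",d.round(2),"n>=%.1f"%(np.linalg.norm(d)/4.1),"| then turn",(R.inv()*R2).as_rotvec().round(3)); p=np.array(w[:3]);R=R2
E
python3 - <<'E'
from h import *
go((420,100,215,90),(361,-392.5,150,55),(361,-392.5,7,55))
E
```

```text
shift [-34.49 -31.49  -0.13] n>=11.4 | then turn [-1.000e-03  1.000e-03  1.159e+00]
shift [-49.25  -5.9    6.5 ] n>=12.2 | then turn [ 0.    -0.     0.611]
shift [-0.  -0.  14.3] n>=3.5 | then turn [0. 0. 0.]
```

Request:
move_arm --plan '[{"tx": -2.9,"ty": -2.6},{"tx": -2.9,"ty": -2.6},{"tx": -2.9,"ty": -2.6},{"tx": -2.9,"ty": -2.6},{"tx": -2.9,"ty": -2.6},{"tx": -2.9,"ty": -2.6},{"tx": -2.9,"ty": -2.6},{"tx": -2.9,"ty": -2.6},{"tx": -2.9,"ty": -2.6},{"tx": -2.9,"ty": -2.6},{"tx": -2.9,"ty": -2.6},{"tx": -2.6,"ty": -2.6}]' --gripper 4.5

```text
schema error: expected keys tx, ty, tz, wx, wy, wz
```

Request:
move_arm --plan '[{"wz": 0.116},{"wz": 0.116},{"wz": 0.116},{"wz": 0.116},{"wz": 0.116},{"wz": 0.116},{"wz": 0.116},{"wz": 0.116},{"wz": 0.116},{"wz": 0.116}]'

```text
schema error: expected keys tx, ty, tz, wx, wy, wz
```

```bash
python3 - <<'E'
from h import *
print(env.state()["ee_pos"],env.state()["ee_rot"],env.state()["time_s"])
go((361,-392.5,150,55),(361,-392.5,7,55))
E
```

```text
[229.98367268 526.59117967 213.31840951] [-1.79924127e+02 -4.36836980e-04  1.56406278e+02] 0.15
shift [-48.79 -78.97   6.44] n>=22.7 | then turn [-1.00e-03  1.00e-03  1.77e+00]
shift [-0.  -0.  14.3] n>=3.5 | then turn [0. 0. 0.]
```

Request:
move_arm --plan '[{"tx": -2.9,"ty": -2.6,"tz": 0,"wx": 0,"wy": 0,"wz": 0},{"tx": -2.9,"ty": -2.6,"tz": 0,"wx": 0,"wy": 0,"wz": 0},{"tx": -2.9,"ty": -2.6,"tz": 0,"wx": 0,"wy": 0,"wz": 0},{"tx": -2.9,"ty": -2.6,"tz": 0,"wx": 0,"wy": 0,"wz": 0},{"tx": -2.9,"ty": -2.6,"tz": 0,"wx": 0,"wy": 0,"wz": 0},{"tx": -2.9,"ty": -2.6,"tz": 0,"wx": 0,"wy": 0,"wz": 0},{"tx": -2.9,"ty": -2.6,"tz": 0,"wx": 0,"wy": 0,"wz": 0},{"tx": -2.9,"ty": -2.6,"tz": 0,"wx": 0,"wy": 0,"wz": 0},{"tx": -2.9,"ty": -2.6,"tz": 0,"wx": 0,"wy": 0,"wz": 0},{"tx": -2.9,"ty": -2.6,"tz": 0,"wx": 0,"wy": 0,"wz": 0},{"tx": -2.9,"ty": -2.6,"tz": 0,"wx": 0,"wy": 0,"wz": 0},{"tx": -2.6,"ty": -2.6,"tz": 0,"wx": 0,"wy": 0,"wz": 0}]' --gripper 4.5

```text
time_s: 1.15
ee_pos: [421.9, 101.0, 214.0]
ee_rot: [180.0, 0.0, 156.4]
force: [0.6, 1.0, -0.1]
gripper_width: 44.9
gripper_force: 0.0
```

Request:
move_arm --plan '[{"tx": 0,"ty": 0,"tz": 0,"wx": 0,"wy": 0,"wz": 0.116},{"tx": 0,"ty": 0,"tz": 0,"wx": 0,"wy": 0,"wz": 0.116},{"tx": 0,"ty": 0,"tz": 0,"wx": 0,"wy": 0,"wz": 0.116},{"tx": 0,"ty": 0,"tz": 0,"wx": 0,"wy": 0,"wz": 0.116},{"tx": 0,"ty": 0,"tz": 0,"wx": 0,"wy": 0,"wz": 0.116},{"tx": 0,"ty": 0,"tz": 0,"wx": 0,"wy": 0,"wz": 0.116},{"tx": 0,"ty": 0,"tz": 0,"wx": 0,"wy": 0,"wz": 0.116},{"tx": 0,"ty": 0,"tz": 0,"wx": 0,"wy": 0,"wz": 0.116},{"tx": 0,"ty": 0,"tz": 0,"wx": 0,"wy": 0,"wz": 0.116},{"tx": 0,"ty": 0,"tz": 0,"wx": 0,"wy": 0,"wz": 0.116}]'

```text
time_s: 1.98
ee_pos: [421.2, 102.9, 213.7]
ee_rot: [-180.0, 0.0, 89.6]
force: [-0.2, 0.0, 0.4]
gripper_width: 44.8
gripper_force: 0.0
```

```bash
python3 - <<'E'
from h import *
print(env.state()["ee_pos"],env.state()["ee_rot"],env.state()["time_s"])
go((361,-392.5,150,55),(361,-392.5,7,55))
E
```

```text
[421.19414543 102.89716697 213.73864808] [-1.79969239e+02  1.51168224e-03  8.96135755e+01] 1.9833
shift [-49.58  -5.68   6.38] n>=12.3 | then turn [-0.001  0.     0.604]
shift [-0.  -0.  14.3] n>=3.5 | then turn [0. 0. 0.]
```

Request:
move_arm --plan '[{"tx": -4.0,"ty": -0.47,"tz": 0.3,"wx": 0,"wy": 0,"wz": 0},{"tx": -4.0,"ty": -0.47,"tz": 0.3,"wx": 0,"wy": 0,"wz": 0},{"tx": -4.0,"ty": -0.47,"tz": 0.3,"wx": 0,"wy": 0,"wz": 0},{"tx": -4.0,"ty": -0.47,"tz": 0.3,"wx": 0,"wy": 0,"wz": 0},{"tx": -4.0,"ty": -0.47,"tz": 0.3,"wx": 0,"wy": 0,"wz": 0},{"tx": -4.0,"ty": -0.47,"tz": 0.3,"wx": 0,"wy": 0,"wz": 0},{"tx": -4.0,"ty": -0.47,"tz": 0.3,"wx": 0,"wy": 0,"wz": 0},{"tx": -4.0,"ty": -0.47,"tz": 0.3,"wx": 0,"wy": 0,"wz": 0},{"tx": -4.0,"ty": -0.47,"tz": 0.3,"wx": 0,"wy": 0,"wz": 0},{"tx": -4.0,"ty": -0.47,"tz": 0.3,"wx": 0,"wy": 0,"wz": 0},{"tx": -4.0,"ty": -0.47,"tz": 0.3,"wx": 0,"wy": 0,"wz": 0},{"tx": -4.0,"ty": -0.47,"tz": 0.3,"wx": 0,"wy": 0,"wz": 0}]'

```text
time_s: 2.98
ee_pos: [363.7, -378.9, 177.6]
ee_rot: [-180.0, -0.0, 89.9]
force: [1.3, 0.6, 0.6]
gripper_width: 44.7
gripper_force: 0.0
```

Request:
move_arm --plan '[{"tx": -1.6,"ty": 0,"tz": 0,"wx": 0,"wy": 0,"wz": 0},{"tx": 0,"ty": 0,"tz": 0,"wx": 0,"wy": 0,"wz": 0.12},{"tx": 0,"ty": 0,"tz": 0,"wx": 0,"wy": 0,"wz": 0.12},{"tx": 0,"ty": 0,"tz": 0,"wx": 0,"wy": 0,"wz": 0.12},{"tx": 0,"ty": 0,"tz": 0,"wx": 0,"wy": 0,"wz": 0.12},{"tx": 0,"ty": 0,"tz": 0,"wx": 0,"wy": 0,"wz": 0.12},{"tx": 0,"ty": 0,"tz": 0,"wx": 0,"wy": 0,"wz": 0},{"tx": 0,"ty": 0,"tz": 0,"wx": 0,"wy": 0,"wz": 0}]'

```text
time_s: 3.65
ee_pos: [364.4, -392.9, 177.7]
ee_rot: [-180.0, -0.0, 55.7]
force: [0.2, 0.1, 0.5]
gripper_width: 44.9
gripper_force: 0.0
```

```bash
python3 - <<'E'
from h import *
print(env.state()["ee_pos"],env.state()["ee_rot"],env.state()["time_s"])
f=grab_frame("wrist"); save(f,"w1",s=1.3)
import pickle; pickle.dump(f,open("w1.pkl","wb"))
h=cv2.cvtColor(f["color"],cv2.COLOR_RGB2HSV)
m=((h[:,:,0]>8)&(h[:,:,0]<20)&(h[:,:,1]>120)).astype(np.uint8)
n,l,s,ce=cv2.connectedComponentsWithStats(m)
for k in range(1,n):
    if s[k,4]>300:
        ys,xs=np.where(l==k); p=np.array([onz(f,x,y,20)[:2] for x,y in zip(xs,ys)]); print(s[k],cv2.minAreaRect(p.astype(np.float32)))
go((361,-392.5,150,55),(361,-392.5,7,55))
E
```

```text
[ 364.40363386 -392.87520099  177.67469891] [-1.79967679e+02 -1.11205024e-02  5.57400927e+01] 3.65
[242 138  15  81 309] ((361.87255859375, -387.4574890136719), (100.79515838623047, 15.16122055053711), 53.76437759399414)
shift [-0.16 -0.31  2.77] n>=0.7 | then turn [-0.    -0.     0.013]
shift [-0.  -0.  14.3] n>=3.5 | then turn [0. 0. 0.]
```

View pics/w1.png

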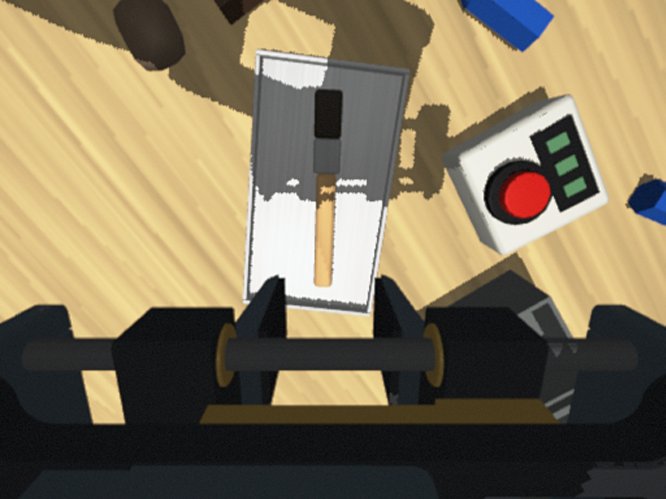

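The wrist view shows the brush at column 325, bristles at (328,112) and handle end at (323,285). That agrees with the top view.

```bash
python3 - <<'E'
from h import *
go((359,-391.3,7,54))
E
```

```text
shift [-0.18 -0.53 17.07] n>=4.2 | then turn [-0.   -0.    0.03]
```

Request:
move_arm --plan '[{"tx": -0.2,"ty": -0.5,"tz": 0,"wx": 0,"wy": 0,"wz": 0.03},{"tx": 0,"ty": 0,"tz": 3.0,"wx": 0,"wy": 0,"wz": 0},{"tx": 0,"ty": 0,"tz": 3.0,"wx": 0,"wy": 0,"wz": 0},{"tx": 0,"ty": 0,"tz": 3.0,"wx": 0,"wy": 0,"wz": 0},{"tx": 0,"ty": 0,"tz": 3.0,"wx": 0,"wy": 0,"wz": 0},{"tx": 0,"ty": 0,"tz": 2.5,"wx": 0,"wy": 0,"wz": 0},{"tx": 0,"ty": 0,"tz": 1.5,"wx": 0,"wy": 0,"wz": 0},{"tx": 0,"ty": 0,"tz": 1.0,"wx": 0,"wy": 0,"wz": 0},{"tx": 0,"ty": 0,"tz": 0,"wx": 0,"wy": 0,"wz": 0},{"tx": 0,"ty": 0,"tz": 0,"wx": 0,"wy": 0,"wz": 0}]'

```text
time_s: 4.53
ee_pos: [359.3, -392.0, 8.1]
ee_rot: [180.0, -0.0, 53.8]
force: [0.0, -0.4, 0.7]
gripper_width: 45.0
gripper_force: 0.0
```

Request:
move_arm --plan '[{"tx": 0,"ty": 0,"tz": 0,"wx": 0,"wy": 0,"wz": 0},{"tx": 0,"ty": 0,"tz": 0,"wx": 0,"wy": 0,"wz": 0},{"tx": 0,"ty": 0,"tz": 0,"wx": 0,"wy": 0,"wz": 0},{"tx": 0,"ty": 0,"tz": 0,"wx": 0,"wy": 0,"wz": 0},{"tx": 0,"ty": 0,"tz": 0,"wx": 0,"wy": 0,"wz": 0},{"tx": 0,"ty": 0,"tz": 0,"wx": 0,"wy": 0,"wz": 0},{"tx": 0,"ty": 0,"tz": 0,"wx": 0,"wy": 0,"wz": 0},{"tx": 0,"ty": 0,"tz": 0,"wx": 0,"wy": 0,"wz": 0}]' --gripper 0 --force 40

```text
time_s: 5.2
ee_pos: [359.5, -392.1, 8.6]
ee_rot: [179.9, 0.0, 53.9]
force: [-0.1, 0.9, 5.4]
gripper_width: 17.7
gripper_force: 40.0
```

Request:
move_arm --plan '[{"tx": 0,"ty": 0,"tz": -1.0,"wx": 0,"wy": 0,"wz": 0},{"tx": 0,"ty": 0,"tz": -3.0,"wx": 0,"wy": 0,"wz": 0},{"tx": 0,"ty": 0,"tz": -4.0,"wx": 0,"wy": 0,"wz": 0},{"tx": 0,"ty": 0,"tz": -4.0,"wx": 0,"wy": 0,"wz": 0},{"tx": 0,"ty": 0,"tz": -4.0,"wx": 0,"wy": 0,"wz": 0},{"tx": 0,"ty": 0,"tz": -4.0,"wx": 0,"wy": 0,"wz": 0},{"tx": 0,"ty": 0,"tz": -4.0,"wx": 0,"wy": 0,"wz": 0},{"tx": 0,"ty": 0,"tz": 0,"wx": 0,"wy": 0,"wz": 0}]'

```text
time_s: 5.87
ee_pos: [361.9, -394.7, 257.0]
ee_rot: [179.1, 0.2, 53.8]
force: [1.4, -1.1, -1.5]
gripper_width: 18.0
gripper_force: 40.0
```

```bash
python3 - <<'E'
from h import *
import pickle
f=pickle.load(open("f0.pkl","rb"))["top"]
# sanity: draw predicted canister rim & pad corners
im=f["color"][:,:,::-1].copy()
im=cv2.resize(im,None,fx=4,fy=4,interpolation=cv2.INTER_CUBIC)
def dr(P,c): cv2.polylines(im,[np.array([[4*(a+.5) for a in proj(f,p)] for p in P],np.int32)],True,c,1)
t=np.linspace(0,6.28,60)
for r in(50,54): dr([(646+r*np.cos(a),-10.7+r*np.sin(a),76) for a in t],(0,255,0))
y=np.radians(24);X=np.array([np.cos(y),np.sin(y),0]);Y=np.array([-np.sin(y),np.cos(y),0]);c=np.array([566,237,34])
dr([c+X*a+Y*b for a,b in((116,103),(116,-103),(-116,-103),(-116,103))],(0,255,0))
cv2.imwrite("pics/chk.png",im[480:1060,300:1060])
go((359,-392,260,54),(500,-200,260,0),(500,-200,260,0,55))
for tip,yaw,p in(((648,-11,47),0,55),((566,237,44),22,50),((566,237,38),22,50)):
    R=Ro.from_euler("z",yaw,degrees=True)*Ro.from_euler("x",180,degrees=True)*Ro.from_euler("y",-p,degrees=True)
    print(tip,"TCP",(np.array(tip)-R.apply([130,0,-4.4])).round(1))
E
```

```text
shift [ 0.05 -0.39 -0.31] n>=0.1 | then turn [ 0.016  0.003 -0.003]
shift [23.82  0.12  0.  ] n>=5.8 | then turn [ 0.    -0.     0.942]
shift [0. 0. 0.] n>=0.0 | then turn [ 0.   -0.96  0.  ]
(648, -11, 47) TCP [569.8 -11.  151. ]
(566, 237, 44) TCP [485.4 204.4 140.8]
(566, 237, 38) TCP [485.4 204.4 134.8]
```

View pics/chk.png

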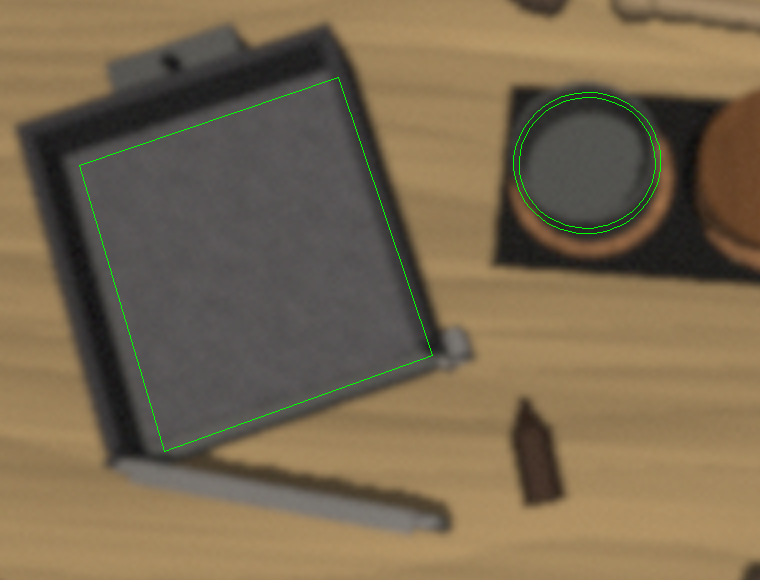

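The overlay fits the canister rim at crop (587,163). The felt's left edge at (65,155) shows the pad sits about 10 mm further in +y, so I take pad ≈ (563,246).

Request:
move_arm --plan '[{"tx": 3.4,"ty": 0,"tz": 0,"wx": 0,"wy": 0,"wz": 0},{"tx": 3.4,"ty": 0,"tz": 0,"wx": 0,"wy": 0,"wz": 0},{"tx": 3.4,"ty": 0,"tz": 0,"wx": 0,"wy": 0,"wz": 0},{"tx": 3.4,"ty": 0,"tz": 0,"wx": 0,"wy": 0,"wz": 0},{"tx": 3.4,"ty": 0,"tz": 0,"wx": 0,"wy": 0,"wz": 0},{"tx": 3.4,"ty": 0,"tz": 0,"wx": 0,"wy": 0,"wz": 0},{"tx": 3.4,"ty": 0,"tz": 0,"wx": 0,"wy": 0,"wz": 0},{"tx": 0,"ty": 0,"tz": 0,"wx": 0,"wy": 0,"wz": 0}]'

```text
time_s: 6.53
ee_pos: [502.4, -195.1, 247.7]
ee_rot: [-180.0, -0.2, 54.1]
force: [-0.2, -0.2, -0.8]
gripper_width: 17.8
gripper_force: 40.0
```

Request:
move_arm --plan '[{"tx": 0,"ty": 0,"tz": 0,"wx": 0,"wy": 0,"wz": 0.105},{"tx": 0,"ty": 0,"tz": 0,"wx": 0,"wy": 0,"wz": 0.105},{"tx": 0,"ty": 0,"tz": 0,"wx": 0,"wy": 0,"wz": 0.105},{"tx": 0,"ty": 0,"tz": 0,"wx": 0,"wy": 0,"wz": 0.105},{"tx": 0,"ty": 0,"tz": 0,"wx": 0,"wy": 0,"wz": 0.105},{"tx": 0,"ty": 0,"tz": 0,"wx": 0,"wy": 0,"wz": 0.105},{"tx": 0,"ty": 0,"tz": 0,"wx": 0,"wy": 0,"wz": 0.105},{"tx": 0,"ty": 0,"tz": 0,"wx": 0,"wy": 0,"wz": 0.105},{"tx": 0,"ty": 0,"tz": 0,"wx": 0,"wy": 0,"wz": 0.105}]'

```text
time_s: 7.28
ee_pos: [499.0, -200.0, 247.8]
ee_rot: [-180.0, 0.0, -0.6]
force: [-0.1, -0.4, 0.2]
gripper_width: 17.7
gripper_force: 40.0
```

Request:
move_arm --plan '[{"tx": 0,"ty": 0,"tz": 0,"wx": 0,"wy": -0.107,"wz": 0},{"tx": 0,"ty": 0,"tz": 0,"wx": 0,"wy": -0.107,"wz": 0},{"tx": 0,"ty": 0,"tz": 0,"wx": 0,"wy": -0.107,"wz": 0},{"tx": 0,"ty": 0,"tz": 0,"wx": 0,"wy": -0.107,"wz": 0},{"tx": 0,"ty": 0,"tz": 0,"wx": 0,"wy": -0.107,"wz": 0},{"tx": 0,"ty": 0,"tz": 0,"wx": 0,"wy": -0.107,"wz": 0},{"tx": 0,"ty": 0,"tz": 0,"wx": 0,"wy": -0.107,"wz": 0},{"tx": 0,"ty": 0,"tz": 0,"wx": 0,"wy": -0.107,"wz": 0},{"tx": 0,"ty": 0,"tz": 0,"wx": 0,"wy": -0.107,"wz": 0},{"tx": 0,"ty": 0,"tz": 0,"wx": 0,"wy": 0,"wz": 0}]'

```text
time_s: 8.12
ee_pos: [500.5, -199.7, 242.2]
ee_rot: [-179.7, 55.7, 0.0]
force: [0.1, 0.2, -2.6]
gripper_width: 17.7
gripper_force: 40.0
```

```bash
python3 - <<'E'
from h import *
s=env.state(); R=Ro.from_euler("xyz",s["ee_rot"],degrees=True)
print(s["ee_pos"],s["qpos"].round(),"tip",s["ee_pos"]+R.apply([130,0,-4.4]))
def leg(d): return (R.inv().apply(d)/10).round(2)
tip=s["ee_pos"]+R.apply([130,0,-4.4])
print("above",leg(np.array([651,-10,150])-tip),"down100",leg([0,0,-103]))
f=grab_frame("scene"); save(f,"s1",s=1.5)
E
```

```text
[ 500.50359477 -199.73728495  242.18091146] [-15.  44.  62. -16. 128.  71.] tip [ 577.32591582 -199.71435671  137.21572456]
above [  3.1  -19.01  -6.71] down100 [8.51 0.03 5.8 ]
```

View pics/s1.png

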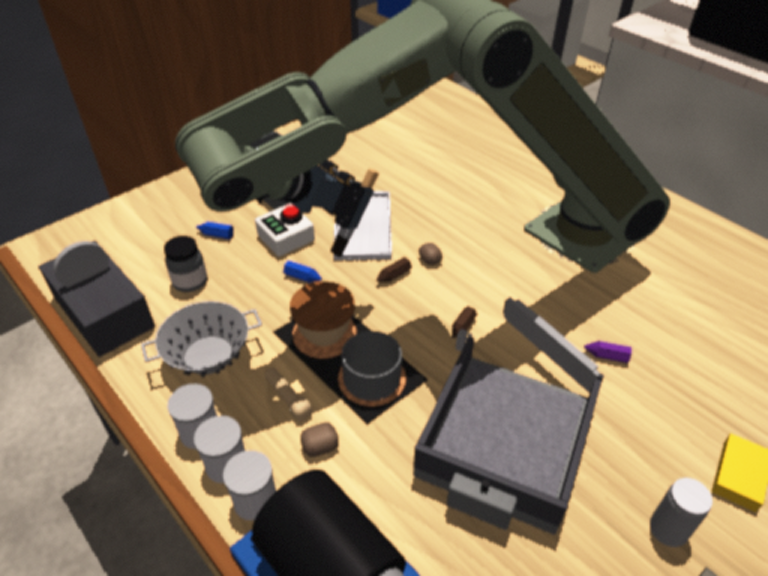

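Request:
move_arm --plan '[{"tx": -2.1,"ty": 0,"tz": -1.4,"wx": 0,"wy": 0,"wz": 0},{"tx": 0,"ty": -3.0,"tz": 0,"wx": 0,"wy": 0,"wz": 0},{"tx": 0,"ty": -3.2,"tz": 0,"wx": 0,"wy": 0,"wz": 0},{"tx": 0,"ty": -3.2,"tz": 0,"wx": 0,"wy": 0,"wz": 0},{"tx": 0,"ty": -3.2,"tz": 0,"wx": 0,"wy": 0,"wz": 0},{"tx": 1.0,"ty": -3.2,"tz": -1.0,"wx": 0,"wy": 0,"wz": 0},{"tx": 1.0,"ty": -3.2,"tz": -1.0,"wx": 0,"wy": 0,"wz": 0},{"tx": 1.2,"ty": 0,"tz": -1.6,"wx": 0,"wy": 0,"wz": 0},{"tx": 2.0,"ty": 0,"tz": -1.7,"wx": 0,"wy": 0,"wz": 0},{"tx": 0,"ty": 0,"tz": 0,"wx": 0,"wy": 0,"wz": 0},{"tx": 0,"ty": 0,"tz": 0,"wx": 0,"wy": 0,"wz": 0}]'

```text
time_s: 9.08
ee_pos: [573.4, -10.4, 261.1]
ee_rot: [-180.0, 55.0, -0.3]
force: [-1.0, -0.8, 0.5]
gripper_width: 17.6
gripper_force: 40.0
```

```bash
cat >> h.py <<'E'
def tip(off=(130,0,-4.4)):
    s=env.state(); R=Ro.from_euler("xyz",s["ee_rot"],degrees=True); return s["ee_pos"]+R.apply(off),R
E
python3 - <<'E'
from h import *
t,R=tip(); print(t,env.state()["ee_rot"],env.state()["qpos"].round())
print(R.inv().apply(np.array([651,-10,47])-t)/10)
f=grab_frame("scene"); print("tip px",proj(f,t)); save(f,"s2",(150,180,320,300),4)
E
```

```text
[651.5843429  -10.79011522 157.16418791] [-179.97582251   55.0098657    -0.3112591 ] [ -2.  48.  50.  -1. 137.  88.]
[ 8.99145593 -0.07600684  6.3654602 ]
tip px (np.float64(245.90978831460316), np.float64(213.36563393902392))
```

View pics/s2.png

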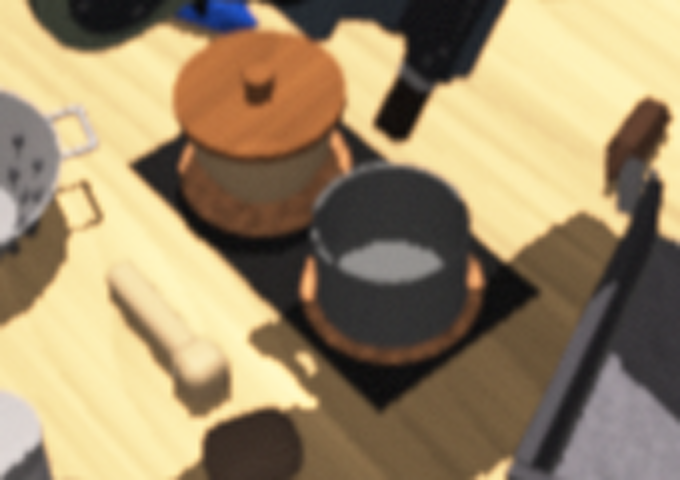

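The brush tip in the crop is at about (393,133) and was predicted at (384,134), over the open canister centred at (390,205). Dipping straight down, holding, then lifting out.

Request:
move_arm --plan '[{"tx": 1.8,"ty": 0,"tz": 1.3,"wx": 0,"wy": 0,"wz": 0},{"tx": 1.8,"ty": 0,"tz": 1.3,"wx": 0,"wy": 0,"wz": 0},{"tx": 1.8,"ty": 0,"tz": 1.3,"wx": 0,"wy": 0,"wz": 0},{"tx": 1.8,"ty": 0,"tz": 1.3,"wx": 0,"wy": 0,"wz": 0},{"tx": 1.8,"ty": 0,"tz": 1.2,"wx": 0,"wy": 0,"wz": 0},{"tx": 0,"ty": 0,"tz": 0,"wx": 0,"wy": 0,"wz": 0},{"tx": 0,"ty": 0,"tz": 0,"wx": 0,"wy": 0,"wz": 0},{"tx": 0,"ty": 0,"tz": 0,"wx": 0,"wy": 0,"wz": 0},{"tx": 0,"ty": 0,"tz": 0,"wx": 0,"wy": 0,"wz": 0},{"tx": 0,"ty": 0,"tz": 0,"wx": 0,"wy": 0,"wz": 0},{"tx": 0,"ty": 0,"tz": 0,"wx": 0,"wy": 0,"wz": 0}]'

```text
time_s: 10.05
ee_pos: [572.5, -10.1, 151.5]
ee_rot: [-180.0, 55.0, -0.3]
force: [-0.9, -0.3, -1.2]
gripper_width: 17.7
gripper_force: 40.0
```

```bash
python3 - <<'E'
from h import *
t,R=tip(); print(t,env.state()["force"])
f=grab_frame("scene"); save(f,"s3",(150,180,320,300),4)
E
```

```text
[650.59241792 -10.45357432  47.44510868] [-0.87001364 -0.32952945 -1.21346941]
```

View pics/s3.png

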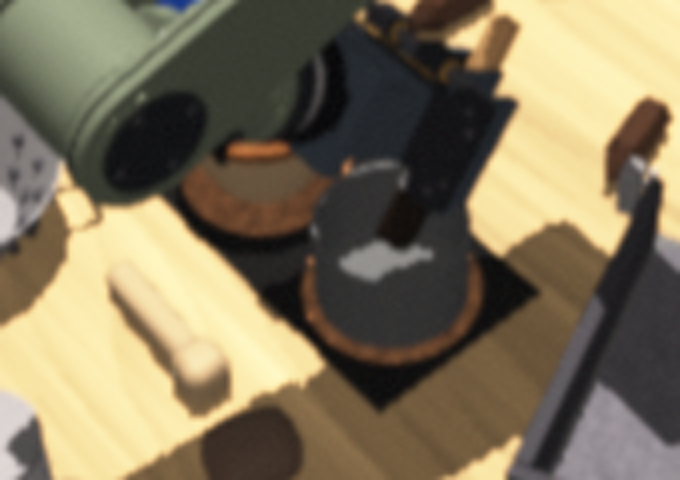

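The bristles are inside the canister at (397,235), tip at z≈47, 29 mm below the rim. Lifting out and moving over the pad.

Request:
move_arm --plan '[{"tx": -1.8,"ty": 0,"tz": -1.3,"wx": 0,"wy": 0,"wz": 0},{"tx": -2.4,"ty": 0,"tz": -1.7,"wx": 0,"wy": 0,"wz": 0},{"tx": -2.4,"ty": 0,"tz": -1.7,"wx": 0,"wy": 0,"wz": 0},{"tx": -2.4,"ty": 0,"tz": -1.7,"wx": 0,"wy": 0,"wz": 0},{"tx": -1.0,"ty": 0,"tz": 1.4,"wx": 0,"wy": 0,"wz": 0},{"tx": -1.0,"ty": -3.0,"tz": 1.4,"wx": 0,"wy": 0,"wz": 0},{"tx": -1.0,"ty": -3.4,"tz": 1.4,"wx": 0,"wy": 0,"wz": 0},{"tx": -1.0,"ty": -3.4,"tz": 1.4,"wx": 0,"wy": 0,"wz": 0},{"tx": -1.0,"ty": -3.4,"tz": 1.4,"wx": 0,"wy": 0,"wz": 0},{"tx": 0,"ty": -4.0,"tz": 0,"wx": 0,"wy": 0,"wz": 0},{"tx": 0,"ty": -4.0,"tz": 0,"wx": 0,"wy": 0,"wz": 0},{"tx": 0,"ty": -4.0,"tz": 0,"wx": 0,"wy": 0,"wz": 0}]'

```text
time_s: 11.1
ee_pos: [488.1, 244.1, 262.7]
ee_rot: [-180.0, 55.1, -0.3]
force: [1.1, -0.3, -0.4]
gripper_width: 17.6
gripper_force: 40.0
```

```bash
python3 - <<'E'
from h import *
t,R=tip(); print(t,env.state()["ee_rot"],env.state()["qpos"].round())
print(R.inv().apply(np.array([563,246,80])-t)/10, "per cm down",R.inv().apply([0,0,-1]))
E
```

```text
[566.01688923 243.65645051 158.53448092] [-179.99571541   55.13425688   -0.29816983] [ 17.  43.  61.  18. 129. 112.]
[ 6.27054861 -0.23242747  4.73801466] per cm down [8.20493813e-01 4.27485233e-05 5.71655405e-01]
```

Request:
move_arm --plan '[{"tx": 2.0,"ty": 0,"tz": 1.4,"wx": 0,"wy": 0,"wz": 0},{"tx": 2.0,"ty": 0,"tz": 1.4,"wx": 0,"wy": 0,"wz": 0},{"tx": 2.0,"ty": 0,"tz": 1.4,"wx": 0,"wy": 0,"wz": 0},{"tx": 1.6,"ty": 0,"tz": 1.1,"wx": 0,"wy": 0,"wz": 0},{"tx": 1.0,"ty": 0,"tz": 0.7,"wx": 0,"wy": 0,"wz": 0},{"tx": 0.5,"ty": 0,"tz": 0.35,"wx": 0,"wy": 0,"wz": 0},{"tx": 0,"ty": 0,"tz": 0,"wx": 0,"wy": 0,"wz": 0},{"tx": 0,"ty": 0,"tz": 0,"wx": 0,"wy": 0,"wz": 0}]'

```text
time_s: 11.77
ee_pos: [488.8, 242.4, 151.7]
ee_rot: [-179.9, 55.1, -0.3]
force: [-0.1, 1.0, -0.4]
gripper_width: 17.7
gripper_force: 40.0
```

Request:
move_arm --plan '[{"tx": 0.25,"ty": 0,"tz": 0.17,"wx": 0,"wy": 0,"wz": 0},{"tx": 0,"ty": 0,"tz": 0,"wx": 0,"wy": 0,"wz": 0},{"tx": 0.25,"ty": 0,"tz": 0.17,"wx": 0,"wy": 0,"wz": 0},{"tx": 0,"ty": 0,"tz": 0,"wx": 0,"wy": 0,"wz": 0},{"tx": 0,"ty": 0,"tz": 0,"wx": 0,"wy": 0,"wz": 0}]'

```text
time_s: 12.18
ee_pos: [488.6, 242.4, 145.0]
ee_rot: [-180.0, 55.2, -0.3]
force: [0.1, 0.2, 0.1]
gripper_width: 18.1
gripper_force: 40.0
```

Request:
move_arm --plan '[{"tx": 0.17,"ty": 0,"tz": 0.12,"wx": 0,"wy": 0,"wz": 0},{"tx": 0,"ty": 0,"tz": 0,"wx": 0,"wy": 0,"wz": 0},{"tx": 0.08,"ty": 0,"tz": 0.06,"wx": 0,"wy": 0,"wz": 0},{"tx": 0,"ty": 0,"tz": 0,"wx": 0,"wy": 0,"wz": 0},{"tx": 0,"ty": 0,"tz": 0,"wx": 0,"wy": 0,"wz": 0}]'

```text
time_s: 12.6
ee_pos: [488.4, 242.4, 142.3]
ee_rot: [-180.0, 55.2, -0.3]
force: [0.2, 0.0, 1.6]
gripper_width: 18.0
gripper_force: 40.0
```

Request:
move_arm --plan '[{"tx": 0.12,"ty": 0,"tz": 0.08,"wx": 0,"wy": 0,"wz": 0},{"tx": 0,"ty": 0,"tz": 0,"wx": 0,"wy": 0,"wz": 0},{"tx": 0,"ty": 0,"tz": 0,"wx": 0,"wy": 0,"wz": 0},{"tx": 0,"ty": 0,"tz": 0,"wx": 0,"wy": 0,"wz": 0}]'

```text
time_s: 12.93
ee_pos: [488.2, 242.4, 141.9]
ee_rot: [-179.9, 55.3, -0.2]
force: [-0.4, -1.0, 6.6]
gripper_width: 17.7
gripper_force: 40.0
```

Request:
move_arm --plan '[{"tx": 0.12,"ty": 0,"tz": 0.08,"wx": 0,"wy": 0,"wz": 0},{"tx": 0,"ty": 0,"tz": 0,"wx": 0,"wy": 0,"wz": 0},{"tx": 0,"ty": 0,"tz": 0,"wx": 0,"wy": 0,"wz": 0},{"tx": 0,"ty": 0,"tz": 0,"wx": 0,"wy": 0,"wz": 0}]'

```text
time_s: 13.27
ee_pos: [487.7, 242.4, 141.5]
ee_rot: [-179.9, 55.4, -0.2]
force: [-1.9, -0.1, 9.9]
gripper_width: 18.2
gripper_force: 40.0
```

Request:
move_arm --plan '[{"tx": -1.0,"ty": 0,"tz": -0.7,"wx": 0,"wy": 0,"wz": 0},{"tx": -2.2,"ty": 0,"tz": -1.5,"wx": 0,"wy": 0,"wz": 0},{"tx": -2.2,"ty": 0,"tz": -1.5,"wx": 0,"wy": 0,"wz": 0},{"tx": -2.2,"ty": 0,"tz": -1.5,"wx": 0,"wy": 0,"wz": 0},{"tx": -2.2,"ty": 0,"tz": -1.5,"wx": 0,"wy": 0,"wz": 0},{"tx": 0,"ty": 4,"tz": 0,"wx": 0,"wy": 0,"wz": 0},{"tx": 0,"ty": 4,"tz": 0,"wx": 0,"wy": 0,"wz": 0},{"tx": 0,"ty": 4,"tz": 0,"wx": 0,"wy": 0,"wz": 0},{"tx": 0,"ty": 4,"tz": 0,"wx": 0,"wy": 0,"wz": 0},{"tx": 0,"ty": 4,"tz": 0,"wx": 0,"wy": 0,"wz": 0},{"tx": 0,"ty": 4,"tz": 0,"wx": 0,"wy": 0,"wz": 0},{"tx": 0,"ty": 4,"tz": 0,"wx": 0,"wy": 0,"wz": 0}]'

```text
time_s: 14.27
ee_pos: [486.1, -39.5, 257.7]
ee_rot: [180.0, 55.1, -0.3]
force: [0.3, -0.0, -0.3]
gripper_width: 17.4
gripper_force: 40.0
```

Request:
move_arm --plan '[{"tx": 0,"ty": 4,"tz": 0,"wx": 0,"wy": 0,"wz": 0},{"tx": 0,"ty": 4,"tz": 0,"wx": 0,"wy": 0,"wz": 0},{"tx": 0,"ty": 4,"tz": 0,"wx": 0,"wy": 0,"wz": 0},{"tx": 0,"ty": 4,"tz": 0,"wx": 0,"wy": 0,"wz": 0},{"tx": 0,"ty": 0,"tz": 0,"wx": 0,"wy": 0.12,"wz": 0},{"tx": 0,"ty": 0,"tz": 0,"wx": 0,"wy": 0.12,"wz": 0},{"tx": 0,"ty": 0,"tz": 0,"wx": 0,"wy": 0.12,"wz": 0},{"tx": 0,"ty": 0,"tz": 0,"wx": 0,"wy": 0.12,"wz": 0},{"tx": 0,"ty": 0,"tz": 0,"wx": 0,"wy": 0.12,"wz": 0},{"tx": 0,"ty": 0,"tz": 0,"wx": 0,"wy": 0.12,"wz": 0},{"tx": 0,"ty": 0,"tz": 0,"wx": 0,"wy": 0.12,"wz": 0},{"tx": 0,"ty": 0,"tz": 0,"wx": 0,"wy": 0.12,"wz": 0}]'

```text
time_s: 15.27
ee_pos: [485.9, -197.7, 259.0]
ee_rot: [179.9, -0.3, -0.3]
force: [-0.4, -0.1, 0.0]
gripper_width: 17.5
gripper_force: 40.0
```

Request:
move_arm --plan '[{"tx": 0,"ty": 0,"tz": 0,"wx": 0,"wy": 0,"wz": -0.105},{"tx": 0,"ty": 0,"tz": 0,"wx": 0,"wy": 0,"wz": -0.105},{"tx": 0,"ty": 0,"tz": 0,"wx": 0,"wy": 0,"wz": -0.105},{"tx": 0,"ty": 0,"tz": 0,"wx": 0,"wy": 0,"wz": -0.105},{"tx": 0,"ty": 0,"tz": 0,"wx": 0,"wy": 0,"wz": -0.105},{"tx": 0,"ty": 0,"tz": 0,"wx": 0,"wy": 0,"wz": -0.105},{"tx": 0,"ty": 0,"tz": 0,"wx": 0,"wy": 0,"wz": -0.105},{"tx": 0,"ty": 0,"tz": 0,"wx": 0,"wy": 0,"wz": -0.105},{"tx": 0,"ty": 0,"tz": 0,"wx": 0,"wy": 0,"wz": -0.105},{"tx": 0,"ty": 0,"tz": 0,"wx": 0,"wy": 0,"wz": 0},{"tx": 0,"ty": 0,"tz": 0,"wx": 0,"wy": 0,"wz": 0}]'

```text
time_s: 16.18
ee_pos: [485.3, -197.6, 257.8]
ee_rot: [-179.9, 0.1, 53.7]
force: [0.6, 1.1, -0.8]
gripper_width: 17.7
gripper_force: 40.0
```

```bash
python3 - <<'E'
from h import *
print(env.state()["ee_pos"],env.state()["ee_rot"])
go((359.5,-392,80,54),(359.5,-392,10,54))
f=grab_frame("wrist"); save(f,"w2",s=1.2)
E
```

```text
[ 485.2799555  -197.576649    257.76311744] [-1.79879620e+02  9.21469674e-02  5.36859158e+01]
shift [-23.09   1.42  17.81] n>=7.1 | then turn [-0.002  0.002 -0.005]
shift [ 0. -0.  7.] n>=1.7 | then turn [0. 0. 0.]
```

View pics/w2.png

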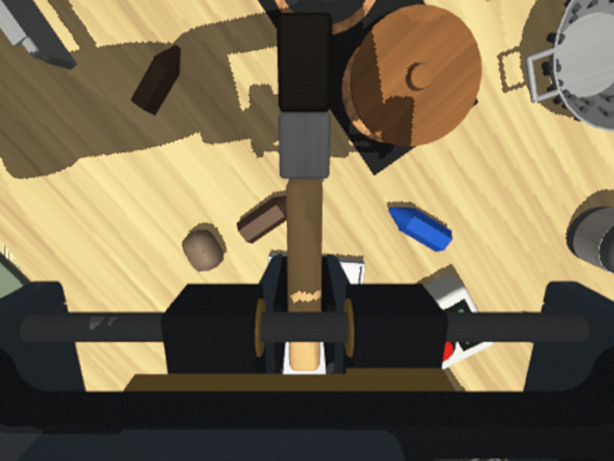

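The brush is still straight in the grip (column 304). Laying it back.

Request:
move_arm --plan '[{"tx": -3.3,"ty": 0.2,"tz": 0,"wx": 0,"wy": 0,"wz": 0},{"tx": -3.3,"ty": 0.2,"tz": 0,"wx": 0,"wy": 0,"wz": 0},{"tx": -3.3,"ty": 0.2,"tz": 0,"wx": 0,"wy": 0,"wz": 0},{"tx": -3.3,"ty": 0.2,"tz": 0,"wx": 0,"wy": 0,"wz": 0},{"tx": -3.3,"ty": 0.2,"tz": 2,"wx": 0,"wy": 0,"wz": 0},{"tx": -3.3,"ty": 0.2,"tz": 2,"wx": 0,"wy": 0,"wz": 0},{"tx": -3.3,"ty": 0.2,"tz": 2,"wx": 0,"wy": 0,"wz": 0},{"tx": 0,"ty": 0,"tz": 4,"wx": 0,"wy": 0,"wz": 0},{"tx": 0,"ty": 0,"tz": 4,"wx": 0,"wy": 0,"wz": 0},{"tx": 0,"ty": 0,"tz": 4,"wx": 0,"wy": 0,"wz": 0},{"tx": 0,"ty": 0,"tz": 2,"wx": 0,"wy": 0,"wz": 0},{"tx": 0,"ty": 0,"tz": 0,"wx": 0,"wy": 0,"wz": 0}]'

```text
time_s: 17.23
ee_pos: [357.1, -389.7, 53.4]
ee_rot: [-179.3, -0.0, 53.7]
force: [0.6, 1.0, -1.1]
gripper_width: 17.8
gripper_force: 40.0
```

```bash
python3 - <<'E'
from h import *
go((359.5,-392,10,54))
E
```

```text
shift [-0.05  0.38  4.33] n>=1.1 | then turn [-0.013 -0.001 -0.005]
```

Request:
move_arm --plan '[{"tx": 0,"ty": 0.2,"tz": 1.5,"wx": 0,"wy": 0,"wz": 0},{"tx": 0,"ty": 0,"tz": 1.3,"wx": 0,"wy": 0,"wz": 0},{"tx": 0,"ty": 0,"tz": 0.8,"wx": 0,"wy": 0,"wz": 0},{"tx": 0,"ty": 0,"tz": 0.5,"wx": 0,"wy": 0,"wz": 0},{"tx": 0,"ty": 0,"tz": 0.3,"wx": 0,"wy": 0,"wz": 0},{"tx": 0,"ty": 0,"tz": 0,"wx": 0,"wy": 0,"wz": 0},{"tx": 0,"ty": 0,"tz": 0,"wx": 0,"wy": 0,"wz": 0}]'

```text
time_s: 17.82
ee_pos: [361.6, -393.9, 14.6]
ee_rot: [-179.9, 0.1, 53.8]
force: [0.1, -0.8, -0.9]
gripper_width: 17.7
gripper_force: 40.0
```

Request:
move_arm --plan '[{"tx": 0,"ty": 0,"tz": 0.3,"wx": 0,"wy": 0,"wz": 0},{"tx": 0,"ty": 0,"tz": 0.2,"wx": 0,"wy": 0,"wz": 0},{"tx": 0,"ty": 0,"tz": 0,"wx": 0,"wy": 0,"wz": 0},{"tx": 0,"ty": 0,"tz": 0,"wx": 0,"wy": 0,"wz": 0}]'

```text
time_s: 18.15
ee_pos: [361.2, -393.5, 8.9]
ee_rot: [-179.9, 0.1, 53.8]
force: [-1.0, 0.2, -1.4]
gripper_width: 17.7
gripper_force: 40.0
```

Request:
move_arm --plan '[{"tx": 0,"ty": 0,"tz": 0,"wx": 0,"wy": 0,"wz": 0},{"tx": 0,"ty": 0,"tz": 0,"wx": 0,"wy": 0,"wz": 0},{"tx": 0,"ty": 0,"tz": 0,"wx": 0,"wy": 0,"wz": 0},{"tx": 0,"ty": 0,"tz": 0,"wx": 0,"wy": 0,"wz": 0},{"tx": 0,"ty": 0,"tz": 0,"wx": 0,"wy": 0,"wz": 0},{"tx": 0,"ty": 0,"tz": -2,"wx": 0,"wy": 0,"wz": 0},{"tx": 0,"ty": 0,"tz": -4,"wx": 0,"wy": 0,"wz": 0},{"tx": 0,"ty": 0,"tz": -4,"wx": 0,"wy": 0,"wz": 0},{"tx": 0,"ty": 0,"tz": -4,"wx": 0,"wy": 0,"wz": 0},{"tx": 0,"ty": 0,"tz": -4,"wx": 0,"wy": 0,"wz": 0},{"tx": 0,"ty": 0,"tz": -1,"wx": 0,"wy": 0,"wz": 0},{"tx": 0,"ty": 0,"tz": 0,"wx": 0,"wy": 0,"wz": 0}]' --gripper 4.5

```text
time_s: 19.15
ee_pos: [363.3, -395.1, 202.8]
ee_rot: [179.7, 0.2, 53.8]
force: [0.4, 0.1, -0.5]
gripper_width: 44.6
gripper_force: 0.0
```

```bash
cat >> h.py <<'E'
def pts(name="top",region=None,thr=(190,45),z=15):
    "dark brown blobs -> world centre, axis angle, length, width"
    f=grab_frame(name); c=f["color"].astype(int); h=cv2.cvtColor(f["color"],cv2.COLOR_RGB2HSV).astype(int)
    m=((c.sum(2)<thr[0])&(c[:,:,0]>c[:,:,2]+8)&(h[:,:,1]>50)).astype(np.uint8)
    if name=="wrist": m[215:]=0
    n,l,s,ce=cv2.connectedComponentsWithStats(m)
    for k in range(1,n):
        if s[k,4]<(60 if name=="top" else 200): continue
        ys,xs=np.where(l==k); p=np.array([onz(f,x,y,z)[:2] for x,y in zip(xs,ys)],np.float32)
        (cx,cy),(a,b),an=cv2.minAreaRect(p)
        if a<b: an+=90
        if 55<max(a,b)<110 and 20<min(a,b)<50: print(name,s[k].tolist(),"c",round(cx,1),round(cy,1),"ang",round((an+90)%180-90,1),"LxW",round(max(a,b)),round(min(a,b)))
    return f
E
python3 - <<'E'
from h import *
f=pts("top"); save(f,"t2",(150,200,380,310),3.4)
g=pts("wrist")
print(env.state()["ee_pos"]); go((440,-185,150,0))
E
```

```text
top [204, 221, 11, 24, 169] c 438.1 15.9 ang 16.1 LxW 70 24
top [269, 223, 15, 29, 316] c 439.3 -184.6 ang -9.8 LxW 87 38
top [259, 261, 22, 16, 276] c 344.3 -172.1 ang -86.3 LxW 62 43
wrist [95, 4, 52, 56, 1944] c 339.2 -167.2 ang 80.0 LxW 58 46
[ 361.35239975 -393.03269918  198.07501999]
shift [21.44 -5.91  4.8 ] n>=5.5 | then turn [-0.003  0.003  0.94 ]
```

View pics/t2.png

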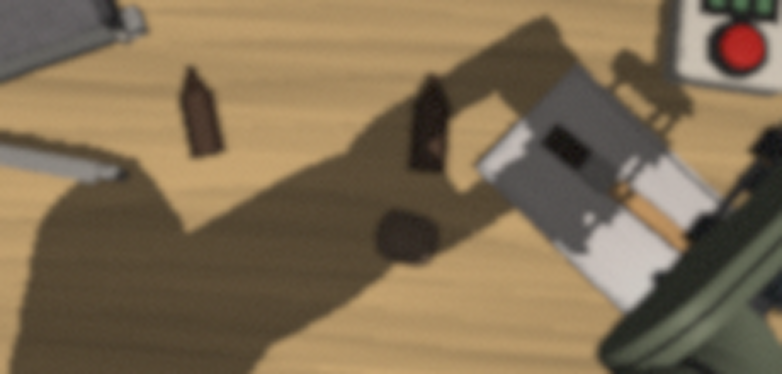

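The brush is lying inside its tray and both points are unmoved, at crop (203,112) and (430,125). Next I go towards the second point, with a wrist check from behind it.

Request:
move_arm --plan '[{"tx": 3.2,"ty": -2.2,"tz": 0,"wx": 0,"wy": 0,"wz": 0},{"tx": 3.2,"ty": -2.2,"tz": 0,"wx": 0,"wy": 0,"wz": 0},{"tx": 3.2,"ty": -2.2,"tz": 0,"wx": 0,"wy": 0,"wz": 0},{"tx": 3.2,"ty": -2.2,"tz": 0,"wx": 0,"wy": 0,"wz": 0},{"tx": 3.2,"ty": -2.2,"tz": 0,"wx": 0,"wy": 0,"wz": 0},{"tx": 0,"ty": 0,"tz": 0,"wx": 0,"wy": 0,"wz": 0.118},{"tx": 0,"ty": 0,"tz": 0,"wx": 0,"wy": 0,"wz": 0.118},{"tx": 0,"ty": 0,"tz": 0,"wx": 0,"wy": 0,"wz": 0.118},{"tx": 0,"ty": 0,"tz": 0,"wx": 0,"wy": 0,"wz": 0.118},{"tx": 0,"ty": 0,"tz": 0,"wx": 0,"wy": 0,"wz": 0.118},{"tx": 0,"ty": 0,"tz": 0,"wx": 0,"wy": 0,"wz": 0.118},{"tx": 0,"ty": 0,"tz": 0,"wx": 0,"wy": 0,"wz": 0.118}]' --gripper 6.5

```text
time_s: 20.25
ee_pos: [366.0, -198.6, 196.3]
ee_rot: [-179.8, 0.4, 6.2]
force: [0.5, -0.5, 0.4]
gripper_width: 65.1
gripper_force: 0.0
```

Request:
move_arm --plan '[{"tx": 0,"ty": 0,"tz": 0,"wx": 0,"wy": 0,"wz": 0.11},{"tx": -2.0,"ty": 3.0,"tz": 0,"wx": 0,"wy": 0,"wz": 0},{"tx": -2.0,"ty": 0,"tz": 0,"wx": 0,"wy": 0,"wz": 0},{"tx": 0,"ty": 0,"tz": 0,"wx": 0,"wy": 0,"wz": 0},{"tx": 0,"ty": 0,"tz": 0,"wx": 0,"wy": 0,"wz": 0}]'

```text
time_s: 20.67
ee_pos: [326.1, -228.9, 197.1]
ee_rot: [-179.8, 0.4, 0.1]
force: [0.3, 0.4, 0.9]
gripper_width: 65.1
gripper_force: 0.0
```

```bash
python3 - <<'E'
from h import *
s=env.state();print(s["ee_pos"],s["ee_rot"])
g=pts("wrist"); save(g,"w3"); 
go((436,-185,6,0))
E
```

```text
[ 326.12435679 -228.88050625  197.06846121] [-1.79827647e+02  3.53351447e-01  1.24624637e-01]
wrist [203, 43, 30, 78, 1729] c 439.9 -184.4 ang -1.2 LxW 86 35
wrist [28, 50, 49, 71, 1763] c 436.7 16.8 ang 18.6 LxW 81 36
shift [11.01 -4.33 19.11] n>=5.5 | then turn [-0.002  0.005  0.003]
```

Request:
move_arm --plan '[{"tx": 3.6,"ty": -1.4,"tz": 0,"wx": 0,"wy": 0,"wz": 0},{"tx": 3.6,"ty": -1.5,"tz": 0,"wx": 0,"wy": 0,"wz": 0},{"tx": 3.5,"ty": -1.5,"tz": 0,"wx": 0,"wy": 0,"wz": 0.02},{"tx": 0,"ty": 0,"tz": 3,"wx": 0,"wy": 0,"wz": 0},{"tx": 0,"ty": 0,"tz": 4,"wx": 0,"wy": 0,"wz": 0},{"tx": 0,"ty": 0,"tz": 4,"wx": 0,"wy": 0,"wz": 0},{"tx": 0,"ty": 0,"tz": 4,"wx": 0,"wy": 0,"wz": 0},{"tx": 0,"ty": 0,"tz": 2,"wx": 0,"wy": 0,"wz": 0},{"tx": 0,"ty": 0,"tz": 1,"wx": 0,"wy": 0,"wz": 0},{"tx": 0,"ty": 0,"tz": 0,"wx": 0,"wy": 0,"wz": 0},{"tx": 0,"ty": 0,"tz": 0,"wx": 0,"wy": 0,"wz": 0}]'

```text
time_s: 21.63
ee_pos: [434.0, -184.6, 17.8]
ee_rot: [-179.9, 0.3, -0.9]
force: [0.4, -1.0, 0.2]
gripper_width: 65.0
gripper_force: 0.0
```

Request:
move_arm --plan '[{"tx": 0,"ty": 0,"tz": 0.8,"wx": 0,"wy": 0,"wz": 0},{"tx": 0,"ty": 0,"tz": 0.3,"wx": 0,"wy": 0,"wz": 0},{"tx": 0,"ty": 0,"tz": 0,"wx": 0,"wy": 0,"wz": 0},{"tx": 0,"ty": 0,"tz": 0,"wx": 0,"wy": 0,"wz": 0}]'

```text
time_s: 21.97
ee_pos: [434.0, -185.2, 8.0]
ee_rot: [180.0, 0.1, -0.9]
force: [0.8, -0.9, 0.4]
gripper_width: 65.6
gripper_force: 0.0
```

Request:
move_arm --plan '[{"tx": 0,"ty": 0,"tz": 0,"wx": 0,"wy": 0,"wz": 0},{"tx": 0,"ty": 0,"tz": 0,"wx": 0,"wy": 0,"wz": 0},{"tx": 0,"ty": 0,"tz": 0,"wx": 0,"wy": 0,"wz": 0},{"tx": 0,"ty": 0,"tz": 0,"wx": 0,"wy": 0,"wz": 0},{"tx": 0,"ty": 0,"tz": 0,"wx": 0,"wy": 0,"wz": 0},{"tx": 0,"ty": 0,"tz": 0,"wx": 0,"wy": 0,"wz": 0},{"tx": 0,"ty": 0,"tz": -1,"wx": 0,"wy": 0,"wz": 0},{"tx": 0,"ty": 0,"tz": -3,"wx": 0,"wy": 0,"wz": 0},{"tx": 0,"ty": 0,"tz": -4,"wx": 0,"wy": 0,"wz": 0},{"tx": 0,"ty": 0,"tz": -4,"wx": 0,"wy": 0,"wz": 0},{"tx": 0,"ty": 0,"tz": -4,"wx": 0,"wy": 0,"wz": 0},{"tx": 0,"ty": 0,"tz": 0,"wx": 0,"wy": 0,"wz": 0}]' --gripper 0 --force 30

```text
time_s: 22.97
ee_pos: [438.6, -187.1, 175.0]
ee_rot: [179.7, -0.6, -0.9]
force: [0.9, -0.0, -1.0]
gripper_width: 33.4
gripper_force: 30.0
```

```bash
python3 - <<'E'
from h import *
y=np.radians(24);X=np.array([np.cos(y),np.sin(y),0]);Y=np.array([-np.sin(y),np.cos(y),0]);c=np.array([563,246,0])
for b in(45,-45):
    print(b,c+X*(-5)+Y*b)
p=c+X*(-5)+Y*45
go((p[0],p[1],165,24),(p[0],p[1],42,24))
E
```

```text
45 [540.12912377 285.07586238   0.        ]
-45 [576.73542165 202.85677119   0.        ]
shift [  9.37 -47.39   0.82] n>=11.8 | then turn [ 0.008 -0.01  -0.435]
shift [ 0.  -0.  12.3] n>=3.0 | then turn [0. 0. 0.]
```

Request:
move_arm --plan '[{"tx": 0.8,"ty": -3.95,"tz": 0,"wx": 0,"wy": 0,"wz": 0},{"tx": 0.8,"ty": -3.95,"tz": 0,"wx": 0,"wy": 0,"wz": 0},{"tx": 0.8,"ty": -3.95,"tz": 0,"wx": 0,"wy": 0,"wz": 0},{"tx": 0.8,"ty": -3.95,"tz": 0,"wx": 0,"wy": 0,"wz": 0},{"tx": 0.8,"ty": -3.95,"tz": 0,"wx": 0,"wy": 0,"wz": 0},{"tx": 0.8,"ty": -3.95,"tz": 0,"wx": 0,"wy": 0,"wz": 0},{"tx": 0.8,"ty": -3.95,"tz": 0,"wx": 0,"wy": 0,"wz": 0},{"tx": 0.8,"ty": -3.95,"tz": 0,"wx": 0,"wy": 0,"wz": 0},{"tx": 0.8,"ty": -3.95,"tz": 0,"wx": 0,"wy": 0,"wz": 0},{"tx": 0.8,"ty": -3.95,"tz": 0,"wx": 0,"wy": 0,"wz": 0},{"tx": 0.8,"ty": -3.95,"tz": 0,"wx": 0,"wy": 0,"wz": 0},{"tx": 0.6,"ty": -3.95,"tz": 0,"wx": 0,"wy": 0,"wz": 0}]'

```text
time_s: 23.97
ee_pos: [535.6, 289.0, 166.2]
ee_rot: [179.9, 0.2, -0.9]
force: [1.1, -0.3, -1.3]
gripper_width: 33.7
gripper_force: 30.0
```

Request:
move_arm --plan '[{"tx": 0,"ty": 0,"tz": 0,"wx": 0,"wy": 0,"wz": -0.108},{"tx": 0,"ty": 0,"tz": 0,"wx": 0,"wy": 0,"wz": -0.109},{"tx": 0,"ty": 0,"tz": 0,"wx": 0,"wy": 0,"wz": -0.109},{"tx": 0,"ty": 0,"tz": 0,"wx": 0,"wy": 0,"wz": -0.109},{"tx": 0,"ty": 0,"tz": 0,"wx": 0,"wy": 0,"wz": 0},{"tx": 0,"ty": 0,"tz": 0,"wx": 0,"wy": 0,"wz": 0},{"tx": 0,"ty": 0,"tz": 0,"wx": 0,"wy": 0,"wz": 0}]'

```text
time_s: 24.55
ee_pos: [535.6, 287.0, 166.8]
ee_rot: [-179.9, 0.2, 23.9]
force: [0.3, -0.1, -2.0]
gripper_width: 33.3
gripper_force: 30.0
```

```bash
python3 - <<'E'
from h import *
f=grab_frame("wrist"); save(f,"w4")
go((540,285,45,24))
E
```

```text
shift [ 0.35  0.37 12.2 ] n>=3.0 | then turn [-0.001  0.003 -0.002]
```

View pics/w4.png

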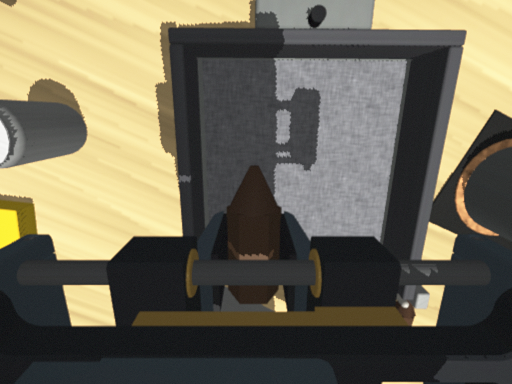

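Request:
move_arm --plan '[{"tx": 0.3,"ty": 0.4,"tz": 2,"wx": 0,"wy": 0,"wz": 0},{"tx": 0,"ty": 0,"tz": 3,"wx": 0,"wy": 0,"wz": 0},{"tx": 0,"ty": 0,"tz": 3,"wx": 0,"wy": 0,"wz": 0},{"tx": 0,"ty": 0,"tz": 2.2,"wx": 0,"wy": 0,"wz": 0},{"tx": 0,"ty": 0,"tz": 1.2,"wx": 0,"wy": 0,"wz": 0},{"tx": 0,"ty": 0,"tz": 0.5,"wx": 0,"wy": 0,"wz": 0},{"tx": 0,"ty": 0,"tz": 0,"wx": 0,"wy": 0,"wz": 0},{"tx": 0,"ty": 0,"tz": 0,"wx": 0,"wy": 0,"wz": 0},{"tx": 0,"ty": 0,"tz": 0,"wx": 0,"wy": 0,"wz": 0}]'

```text
time_s: 25.35
ee_pos: [540.9, 285.3, 49.8]
ee_rot: [-179.9, -0.0, 24.0]
force: [0.3, -0.5, -1.6]
gripper_width: 33.2
gripper_force: 30.0
```

The wrist view shows the point held at (255,230), over the left half of the felt (columns 197–410). Lowering it the rest of the way and releasing.

Request:
move_arm --plan '[{"tx": 0,"ty": 0,"tz": 0.3,"wx": 0,"wy": 0,"wz": 0},{"tx": 0,"ty": 0,"tz": 0.3,"wx": 0,"wy": 0,"wz": 0},{"tx": 0,"ty": 0,"tz": 0,"wx": 0,"wy": 0,"wz": 0},{"tx": 0,"ty": 0,"tz": 0,"wx": 0,"wy": 0,"wz": 0}]'

```text
time_s: 25.68
ee_pos: [539.8, 284.7, 42.5]
ee_rot: [-179.9, 0.2, 24.0]
force: [0.3, -0.6, -2.2]
gripper_width: 33.3
gripper_force: 30.0
```

Request:
move_arm --plan '[{"tx": 0,"ty": 0,"tz": 0,"wx": 0,"wy": 0,"wz": 0},{"tx": 0,"ty": 0,"tz": 0,"wx": 0,"wy": 0,"wz": 0},{"tx": 0,"ty": 0,"tz": 0,"wx": 0,"wy": 0,"wz": 0},{"tx": 0,"ty": 0,"tz": 0,"wx": 0,"wy": 0,"wz": 0},{"tx": 0,"ty": 0,"tz": 0,"wx": 0,"wy": 0,"wz": 0},{"tx": 0,"ty": 0,"tz": -2,"wx": 0,"wy": 0,"wz": 0},{"tx": 0,"ty": 0,"tz": -4,"wx": 0,"wy": 0,"wz": 0},{"tx": 0,"ty": 0,"tz": -4,"wx": 0,"wy": 0,"wz": 0},{"tx": 0,"ty": 0,"tz": -4,"wx": 0,"wy": 0,"wz": 0},{"tx": 0,"ty": 0,"tz": 0,"wx": 0,"wy": 0,"wz": 0}]' --gripper 6.0

```text
time_s: 26.52
ee_pos: [544.6, 287.0, 191.7]
ee_rot: [-179.9, -0.8, 24.0]
force: [0.5, 0.9, 0.7]
gripper_width: 60.5
gripper_force: 0.0
```

```bash
python3 - <<'E'
from h import *
print(env.state()["ee_pos"])
pts("top"); go((400,-10,185,18.6))
E
```

```text
[544.62716251 286.96368857 191.67244522]
top [22, 156, 12, 25, 73] c 602.1 598.2 ang -12.0 LxW 80 23
top [113, 179, 15, 24, 197] c 547.0 295.7 ang 23.8 LxW 76 30
top [203, 221, 12, 25, 185] c 436.9 15.5 ang 17.6 LxW 72 26
top [118, 227, 26, 14, 127] c 410.2 245.3 ang -67.5 LxW 69 37
top [108, 240, 32, 10, 123] c 380.1 263.9 ang 83.4 LxW 96 21
shift [-25.1   21.24   0.03] n>=8.0 | then turn [-0.002 -0.008  0.094]
```

Request:
move_arm --plan '[{"tx": -3.1,"ty": 2.6,"tz": 0,"wx": 0,"wy": 0,"wz": 0},{"tx": -3.1,"ty": 2.6,"tz": 0,"wx": 0,"wy": 0,"wz": 0},{"tx": -3.1,"ty": 2.6,"tz": 0,"wx": 0,"wy": 0,"wz": 0},{"tx": -3.1,"ty": 2.6,"tz": 0,"wx": 0,"wy": 0,"wz": 0},{"tx": -3.1,"ty": 2.6,"tz": 0,"wx": 0,"wy": 0,"wz": 0},{"tx": -3.1,"ty": 2.6,"tz": 0,"wx": 0,"wy": 0,"wz": 0},{"tx": -3.1,"ty": 2.6,"tz": 0,"wx": 0,"wy": 0,"wz": 0},{"tx": -3.1,"ty": 2.6,"tz": 0,"wx": 0,"wy": 0,"wz": 0},{"tx": 0,"ty": 0,"tz": 0,"wx": 0,"wy": 0,"wz": 0.1},{"tx": 0,"ty": 0,"tz": 0,"wx": 0,"wy": 0,"wz": 0},{"tx": 0,"ty": 0,"tz": 0,"wx": 0,"wy": 0,"wz": 0}]'

```text
time_s: 27.48
ee_pos: [398.0, -6.2, 182.2]
ee_rot: [-179.9, 0.2, 18.3]
force: [0.3, -0.4, -0.7]
gripper_width: 60.0
gripper_force: 0.0
```

```bash
python3 - <<'E'
from h import *
s=env.state();print(s["ee_pos"],s["ee_rot"])
g=pts("wrist"); save(g,"w5"); go((432,15,8,18))
E
```

```text
[397.96770745  -6.19835829 182.2119811 ] [-179.9025093     0.20141241   18.32344859]
wrist [436, 0, 63, 57, 561] c 624.3 -170.6 ang 71.5 LxW 93 21
wrist [232, 109, 27, 68, 1083] c 437.1 18.4 ang 17.1 LxW 80 32
shift [ 3.91 -0.87 17.42] n>=4.4 | then turn [-0.002  0.003  0.007]
```

Body clearance to the gate's open end is tight at this yaw (gate top at 90 mm, gripper body bottom about 87 mm). I grasp at yaw ≈5°, mid-length, and let the jaws align the point.

```bash
python3 - <<'E'
from h import *
go((436,17,182,5),(436,17,10,5))
E
```

```text
shift [ 4.29 -0.97  0.02] n>=1.1 | then turn [-0.001  0.004  0.234]
shift [ 0.  -0.  17.2] n>=4.2 | then turn [0. 0. 0.]
```

Request:
move_arm --plan '[{"tx": 2.2,"ty": -0.5,"tz": 0,"wx": 0,"wy": 0,"wz": 0.117},{"tx": 2.1,"ty": -0.8,"tz": 0,"wx": 0,"wy": 0,"wz": 0.117},{"tx": 0,"ty": 0,"tz": 4,"wx": 0,"wy": 0,"wz": 0},{"tx": 0,"ty": 0,"tz": 4,"wx": 0,"wy": 0,"wz": 0},{"tx": 0,"ty": 0,"tz": 4,"wx": 0,"wy": 0,"wz": 0},{"tx": 0,"ty": 0,"tz": 2,"wx": 0,"wy": 0,"wz": 0},{"tx": 0,"ty": 0,"tz": 1,"wx": 0,"wy": 0,"wz": 0},{"tx": 0,"ty": 0,"tz": 0,"wx": 0,"wy": 0,"wz": 0},{"tx": 0,"ty": 0,"tz": 0,"wx": 0,"wy": 0,"wz": 0},{"tx": 0,"ty": 0,"tz": 0,"wx": 0,"wy": 0,"wz": 0}]'

```text
time_s: 28.37
ee_pos: [437.2, 18.3, 33.2]
ee_rot: [-180.0, 0.1, 5.0]
force: [-0.5, -0.2, -0.2]
gripper_width: 60.1
gripper_force: 0.0
```

```bash
python3 - <<'E'
from h import *
go((436,17,10,5)); f=grab_frame("scene"); save(f,"s4",(220,130,420,280),4)
E
```

```text
shift [-0.13  0.12  2.32] n>=0.6 | then turn [-0.     0.002 -0.   ]
```

View pics/s4.png

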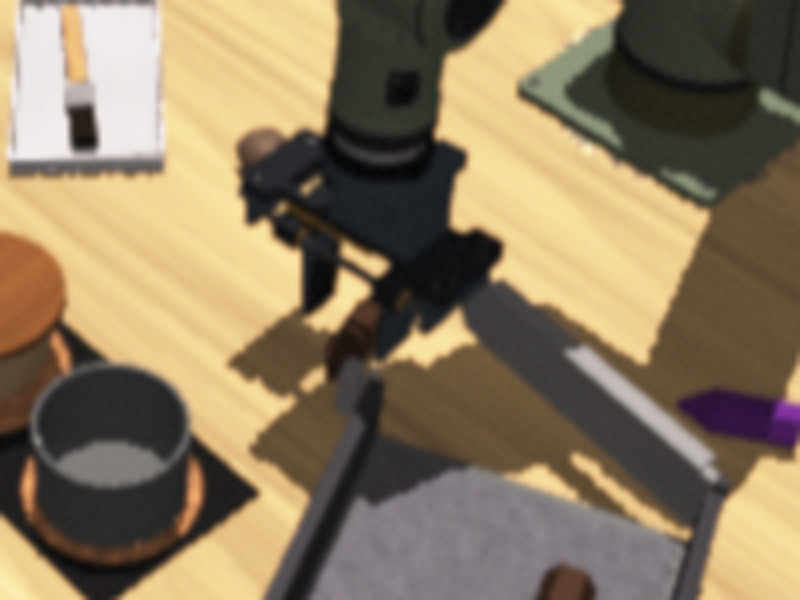

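The gripper straddles the point at (355,340), and the gate's free end at (475,300) is close to the gripper body. I descend in small checked steps.

Request:
move_arm --plan '[{"tx": 0.1,"ty": 0.1,"tz": 0.5,"wx": 0,"wy": 0,"wz": 0},{"tx": 0,"ty": 0,"tz": 0.5,"wx": 0,"wy": 0,"wz": 0},{"tx": 0,"ty": 0,"tz": 0,"wx": 0,"wy": 0,"wz": 0},{"tx": 0,"ty": 0,"tz": 0,"wx": 0,"wy": 0,"wz": 0}]'

```text
time_s: 28.75
ee_pos: [437.0, 16.6, 22.6]
ee_rot: [-180.0, 0.2, 4.9]
force: [-0.6, -0.2, -0.4]
gripper_width: 60.2
gripper_force: 0.0
```

Request:
move_arm --plan '[{"tx": 0,"ty": 0,"tz": 0.5,"wx": 0,"wy": 0,"wz": 0},{"tx": 0,"ty": 0,"tz": 0,"wx": 0,"wy": 0,"wz": 0},{"tx": 0,"ty": 0,"tz": 0.3,"wx": 0,"wy": 0,"wz": 0},{"tx": 0,"ty": 0,"tz": 0,"wx": 0,"wy": 0,"wz": 0}]'

```text
time_s: 29.08
ee_pos: [436.9, 16.7, 14.3]
ee_rot: [-180.0, 0.2, 4.9]
force: [-0.8, -0.2, -0.3]
gripper_width: 59.9
gripper_force: 0.0
```

Request:
move_arm --plan '[{"tx": 0,"ty": 0,"tz": 0.3,"wx": 0,"wy": 0,"wz": 0},{"tx": 0,"ty": 0,"tz": 0,"wx": 0,"wy": 0,"wz": 0},{"tx": 0,"ty": 0,"tz": 0.2,"wx": 0,"wy": 0,"wz": 0},{"tx": 0,"ty": 0,"tz": 0,"wx": 0,"wy": 0,"wz": 0},{"tx": 0,"ty": 0,"tz": 0,"wx": 0,"wy": 0,"wz": 0}]'

```text
time_s: 29.5
ee_pos: [437.1, 16.7, 9.6]
ee_rot: [-180.0, 0.2, 4.9]
force: [-0.2, -0.2, -0.1]
gripper_width: 60.3
gripper_force: 0.0
```

Request:
move_arm --plan '[{"tx": 0,"ty": 0,"tz": 0,"wx": 0,"wy": 0,"wz": 0},{"tx": 0,"ty": 0,"tz": 0,"wx": 0,"wy": 0,"wz": 0},{"tx": 0,"ty": 0,"tz": 0,"wx": 0,"wy": 0,"wz": 0},{"tx": 0,"ty": 0,"tz": 0,"wx": 0,"wy": 0,"wz": 0},{"tx": 0,"ty": 0,"tz": 0,"wx": 0,"wy": 0,"wz": 0},{"tx": 0,"ty": 0,"tz": 0,"wx": 0,"wy": 0,"wz": 0},{"tx": 0,"ty": 0,"tz": 0,"wx": 0,"wy": 0,"wz": 0},{"tx": 0,"ty": 0,"tz": 0,"wx": 0,"wy": 0,"wz": 0}]' --gripper 0 --force 30

```text
time_s: 30.17
ee_pos: [437.3, 16.7, 9.8]
ee_rot: [-180.0, 0.2, 4.9]
force: [-0.4, 0.3, 0.7]
gripper_width: 31.1
gripper_force: 29.6
```

Request:
move_arm --plan '[{"tx": 0,"ty": 0,"tz": -1,"wx": 0,"wy": 0,"wz": 0},{"tx": 0,"ty": 0,"tz": -3,"wx": 0,"wy": 0,"wz": 0},{"tx": 0,"ty": 0,"tz": -4,"wx": 0,"wy": 0,"wz": 0},{"tx": 0,"ty": 0,"tz": -4,"wx": 0,"wy": 0,"wz": 0},{"tx": 0,"ty": 0,"tz": -4,"wx": 0,"wy": 0,"wz": 0},{"tx": 0,"ty": 0,"tz": 0,"wx": 0,"wy": 0,"wz": 0},{"tx": 0,"ty": 0,"tz": 0,"wx": 0,"wy": 0,"wz": 0}]'

```text
time_s: 30.75
ee_pos: [438.8, 16.7, 171.6]
ee_rot: [-180.0, -0.1, 4.9]
force: [-1.0, -0.2, -2.4]
gripper_width: 31.1
gripper_force: 29.7
```

```bash
python3 - <<'E'
from h import *
print(env.state()["ee_pos"],env.state()["gripper_width"])
go((573,203,168,24),(573,203,44,24))
E
```

```text
[438.8182487   16.71818001 171.55467149] 31.05055577692588
shift [ 14.95 -17.43   0.39] n>=5.6 | then turn [ 0.    -0.002 -0.334]
shift [ 0.  -0.  12.4] n>=3.0 | then turn [0. 0. 0.]
```

Request:
move_arm --plan '[{"tx": 2.5,"ty": -2.9,"tz": 0,"wx": 0,"wy": 0,"wz": 0},{"tx": 2.5,"ty": -2.9,"tz": 0,"wx": 0,"wy": 0,"wz": 0},{"tx": 2.5,"ty": -2.9,"tz": 0,"wx": 0,"wy": 0,"wz": 0},{"tx": 2.5,"ty": -2.9,"tz": 0,"wx": 0,"wy": 0,"wz": 0},{"tx": 2.5,"ty": -2.9,"tz": 0,"wx": 0,"wy": 0,"wz": 0},{"tx": 2.4,"ty": -2.9,"tz": 0,"wx": 0,"wy": 0,"wz": 0},{"tx": 0,"ty": 0,"tz": 0,"wx": 0,"wy": 0,"wz": -0.111},{"tx": 0,"ty": 0,"tz": 0,"wx": 0,"wy": 0,"wz": -0.111},{"tx": 0,"ty": 0,"tz": 0,"wx": 0,"wy": 0,"wz": -0.111},{"tx": 0,"ty": 0,"tz": 0,"wx": 0,"wy": 0,"wz": 0},{"tx": 0,"ty": 0,"tz": 0,"wx": 0,"wy": 0,"wz": 0}]'

```text
time_s: 31.67
ee_pos: [570.2, 202.4, 167.0]
ee_rot: [-179.9, 0.4, 23.8]
force: [-0.3, 0.6, -2.2]
gripper_width: 30.9
gripper_force: 29.7
```

```bash
python3 - <<'E'
from h import *
go((573,203,46,24)); f=grab_frame("wrist"); save(f,"w6")
E
```

```text
shift [ 0.36  0.08 12.09] n>=3.0 | then turn [-0.002  0.007 -0.004]
```

View pics/w6.png

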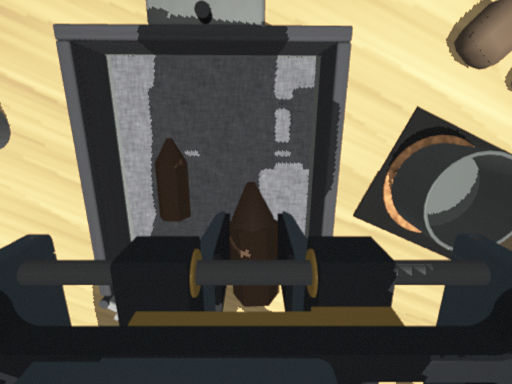

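The wrist view shows the first point lying on the felt at (172,180) and the second held at (253,245), parallel, clear of the right wall. Lowering it.

Request:
move_arm --plan '[{"tx": 0.3,"ty": 0,"tz": 2,"wx": 0,"wy": 0,"wz": 0},{"tx": 0,"ty": 0,"tz": 3,"wx": 0,"wy": 0,"wz": 0},{"tx": 0,"ty": 0,"tz": 3,"wx": 0,"wy": 0,"wz": 0},{"tx": 0,"ty": 0,"tz": 2.2,"wx": 0,"wy": 0,"wz": 0},{"tx": 0,"ty": 0,"tz": 1.0,"wx": 0,"wy": 0,"wz": 0},{"tx": 0,"ty": 0,"tz": 0.5,"wx": 0,"wy": 0,"wz": 0},{"tx": 0,"ty": 0,"tz": 0,"wx": 0,"wy": 0,"wz": 0},{"tx": 0,"ty": 0,"tz": 0,"wx": 0,"wy": 0,"wz": 0},{"tx": 0,"ty": 0,"tz": 0,"wx": 0,"wy": 0,"wz": 0}]'

```text
time_s: 32.47
ee_pos: [575.0, 204.3, 53.9]
ee_rot: [-179.9, -0.0, 23.9]
force: [0.5, 0.3, -1.1]
gripper_width: 31.3
gripper_force: 29.7
```

Request:
move_arm --plan '[{"tx": 0,"ty": 0,"tz": 0.3,"wx": 0,"wy": 0,"wz": 0},{"tx": 0,"ty": 0,"tz": 0.3,"wx": 0,"wy": 0,"wz": 0},{"tx": 0,"ty": 0,"tz": 0.2,"wx": 0,"wy": 0,"wz": 0},{"tx": 0,"ty": 0,"tz": 0,"wx": 0,"wy": 0,"wz": 0},{"tx": 0,"ty": 0,"tz": 0,"wx": 0,"wy": 0,"wz": 0}]'

```text
time_s: 32.88
ee_pos: [573.6, 203.9, 44.2]
ee_rot: [-179.9, 0.2, 23.9]
force: [-0.1, 0.6, -1.5]
gripper_width: 31.2
gripper_force: 29.7
```

Request:
move_arm --plan '[{"tx": 0,"ty": 0,"tz": 0,"wx": 0,"wy": 0,"wz": 0},{"tx": 0,"ty": 0,"tz": 0,"wx": 0,"wy": 0,"wz": 0},{"tx": 0,"ty": 0,"tz": 0,"wx": 0,"wy": 0,"wz": 0},{"tx": 0,"ty": 0,"tz": 0,"wx": 0,"wy": 0,"wz": 0},{"tx": 0,"ty": 0,"tz": 0,"wx": 0,"wy": 0,"wz": 0},{"tx": 0,"ty": 0,"tz": -2,"wx": 0,"wy": 0,"wz": 0},{"tx": 0,"ty": 0,"tz": -4,"wx": 0,"wy": 0,"wz": 0},{"tx": 0,"ty": 0,"tz": -4,"wx": 0,"wy": 0,"wz": 0},{"tx": 0,"ty": 0,"tz": -4,"wx": 0,"wy": 0,"wz": 0},{"tx": 0,"ty": 0,"tz": 0,"wx": 0,"wy": 0,"wz": 0}]' --gripper 6.0

```text
time_s: 33.72
ee_pos: [578.7, 205.5, 193.5]
ee_rot: [180.0, -0.8, 23.9]
force: [1.3, 0.6, 0.4]
gripper_width: 59.8
gripper_force: 0.0
```

Request:
move_arm --plan '[{"tx": -4,"ty": 0,"tz": 0,"wx": 0,"wy": 0,"wz": 0},{"tx": -4,"ty": 0,"tz": 0,"wx": 0,"wy": 0,"wz": 0},{"tx": -4,"ty": 0,"tz": 0,"wx": 0,"wy": 0,"wz": 0},{"tx": -4,"ty": 0,"tz": 0,"wx": 0,"wy": 0,"wz": 0},{"tx": -4,"ty": 0,"tz": 0,"wx": 0,"wy": 0,"wz": 0},{"tx": -3,"ty": 0,"tz": 0,"wx": 0,"wy": 0,"wz": 0},{"tx": 0,"ty": 0,"tz": 0,"wx": 0,"wy": 0,"wz": 0},{"tx": 0,"ty": 0,"tz": 0,"wx": 0,"wy": 0,"wz": 0},{"tx": 0,"ty": 0,"tz": 0,"wx": 0,"wy": 0,"wz": 0}]' --gripper 0

```text
time_s: 34.47
ee_pos: [365.1, 110.9, 185.5]
ee_rot: [-179.9, 0.0, 23.9]
force: [0.4, 0.2, 0.4]
gripper_width: 2.8
gripper_force: 0.0
```

```bash
python3 - <<'E'
from h import *
s=env.state(); print(s["ee_pos"],s["ee_rot"],s["gripper_width"])
pts("top",z=49); g=pts("wrist",z=49)
# gate face: grey pixels in front-left of pan, top plane 90
f=grab_frame("top"); c=f["color"].astype(int)
m=((c.max(2)-c.min(2)<18)&(c.sum(2)>270)&(c.sum(2)<520)).astype(np.uint8); m[:225]=0; m[265:]=0; m[:,:95]=0; m[:,200:]=0
n,l,st,ce=cv2.connectedComponentsWithStats(m)
for k in range(1,n):
    if st[k,4]>40:
        ys,xs=np.where(l==k); p=np.array([onz(f,x,y,90)[:2] for x,y in zip(xs,ys)],np.float32); r=cv2.minAreaRect(p); print("gate?",st[k],r,cv2.boxPoints(r).round().tolist())
E
```

```text
[365.12489711 110.91382554 185.47173179] [-1.79944949e+02  5.27763397e-03  2.39308506e+01] 2.8362193252485883
top [122, 159, 13, 27, 240] c 598.7 269.1 ang 15.1 LxW 83 30
top [143, 171, 15, 24, 201] c 571.8 200.2 ang 26.3 LxW 77 27
top [172, 213, 18, 25, 90] c 445.9 93.4 ang 27.1 LxW 75 36
```

The numbers show both points on the felt: pad-frame about (42,7) and (-10,-46). The first was nudged but is still inside the limits and clear of the gate. Now closing the gate with closed fingers on its outer face.

Request:
move_arm --plan '[{"tx": -3.0,"ty": 0,"tz": 0,"wx": 0,"wy": 0,"wz": 0},{"tx": 0,"ty": 0,"tz": 4,"wx": 0,"wy": 0,"wz": 0},{"tx": 0,"ty": 0,"tz": 4,"wx": 0,"wy": 0,"wz": 0},{"tx": 0,"ty": 0,"tz": 3,"wx": 0,"wy": 0,"wz": 0},{"tx": 0,"ty": 0,"tz": 2,"wx": 0,"wy": 0,"wz": 0},{"tx": 0,"ty": 0,"tz": 0,"wx": 0,"wy": 0,"wz": 0},{"tx": 0,"ty": 0,"tz": 0,"wx": 0,"wy": 0,"wz": 0}]'

```text
time_s: 35.2
ee_pos: [336.4, 98.6, 54.5]
ee_rot: [-179.9, 0.3, 23.9]
force: [0.2, 0.5, 0.6]
gripper_width: 0.2
gripper_force: 0.0
```

```bash
python3 - <<'E'
from h import *
go((459,119,55,24)); print(env.state()["ee_pos"])
pts("top",z=49)
f=grab_frame("top"); c=f["color"].astype(int)
m=((c.max(2)-c.min(2)<22)&(c.sum(2)>230)&(c.sum(2)<560)).astype(np.uint8)
n,l,st,ce=cv2.connectedComponentsWithStats(m)
for k in range(1,n):
    x,y,w,h,a=st[k]
    if a>40 and 80<x<200 and 190<y<265:
        ys,xs=np.where(l==k); p=np.array([onz(f,u,v,90)[:2] for u,v in zip(xs,ys)],np.float32); r=cv2.minAreaRect(p); print("gate?",st[k],cv2.boxPoints(r).round().tolist())
E
```

```text
shift [12.04  3.11 -0.12] n>=3.0 | then turn [-0.002  0.005 -0.001]
[336.38336124  98.56114858  54.46379029]
top [355, 118, 20, 27, 75] c 784.0 -431.3 ang -24.5 LxW 96 37
top [122, 159, 13, 27, 247] c 598.7 269.0 ang 15.1 LxW 83 31
top [143, 171, 15, 24, 201] c 571.2 200.0 ang 26.3 LxW 75 27
top [124, 281, 30, 15, 193] c 266.3 193.6 ang -86.3 LxW 80 38
top [147, 354, 21, 30, 218] c 59.7 115.5 ang -0.9 LxW 75 48
gate? [103 235  30   8 152] [[385.0, 217.0], [403.0, 216.0], [407.0, 298.0], [388.0, 299.0]]
gate? [ 118  244   39   35 1085] [[287.0, 237.0], [312.0, 132.0], [391.0, 151.0], [366.0, 256.0]]
```

Request:
move_arm --plan '[{"tx": 0.9,"ty": 0.25,"tz": 0,"wx": 0,"wy": 0,"wz": 0},{"tx": 0.9,"ty": 0.25,"tz": 0,"wx": 0,"wy": 0,"wz": 0},{"tx": 0.9,"ty": 0.25,"tz": 0,"wx": 0,"wy": 0,"wz": 0},{"tx": 0.9,"ty": 0.25,"tz": 0,"wx": 0,"wy": 0,"wz": 0},{"tx": 0.9,"ty": 0.25,"tz": 0,"wx": 0,"wy": 0,"wz": 0},{"tx": 0.9,"ty": 0.25,"tz": 0,"wx": 0,"wy": 0,"wz": 0},{"tx": 0.9,"ty": 0.25,"tz": 0,"wx": 0,"wy": 0,"wz": 0},{"tx": 0.9,"ty": 0.25,"tz": 0,"wx": 0,"wy": 0,"wz": 0},{"tx": 0.9,"ty": 0.25,"tz": 0,"wx": 0,"wy": 0,"wz": 0},{"tx": 0.9,"ty": 0.25,"tz": 0,"wx": 0,"wy": 0,"wz": 0},{"tx": 0,"ty": 0,"tz": 0,"wx": 0,"wy": 0,"wz": 0}]'

```text
time_s: 36.22
ee_pos: [431.2, 112.6, 54.9]
ee_rot: [-180.0, 0.0, 23.9]
force: [0.0, 0.2, 0.8]
gripper_width: 0.2
gripper_force: 0.0
```

Request:
move_arm --plan '[{"tx": 0.6,"ty": 0.15,"tz": 0,"wx": 0,"wy": 0,"wz": 0},{"tx": 0.6,"ty": 0.15,"tz": 0,"wx": 0,"wy": 0,"wz": 0},{"tx": 0,"ty": 0,"tz": 0,"wx": 0,"wy": 0,"wz": 0},{"tx": 0,"ty": 0,"tz": 0,"wx": 0,"wy": 0,"wz": 0},{"tx": 0,"ty": 0,"tz": 0,"wx": 0,"wy": 0,"wz": 0}]'

```text
time_s: 36.63
ee_pos: [440.4, 114.2, 54.7]
ee_rot: [-179.9, 0.2, 23.9]
force: [-0.5, 1.0, 0.6]
gripper_width: 0.4
gripper_force: 0.0
```

Request:
move_arm --plan '[{"tx": 0.5,"ty": 0.1,"tz": 0,"wx": 0,"wy": 0,"wz": 0},{"tx": 0.5,"ty": 0.1,"tz": 0,"wx": 0,"wy": 0,"wz": 0},{"tx": 0,"ty": 0,"tz": 0,"wx": 0,"wy": 0,"wz": 0},{"tx": 0,"ty": 0,"tz": 0,"wx": 0,"wy": 0,"wz": 0}]'

```text
time_s: 36.97
ee_pos: [447.5, 116.0, 54.1]
ee_rot: [-179.8, 0.6, 23.9]
force: [-7.4, 0.6, 3.1]
gripper_width: 0.0
gripper_force: 3.0
```

Request:
move_arm --plan '[{"tx": 0.3,"ty": 0,"tz": 0,"wx": 0,"wy": 0,"wz": 0},{"tx": 0,"ty": 0,"tz": 0,"wx": 0,"wy": 0,"wz": 0},{"tx": 0.2,"ty": 0,"tz": 0,"wx": 0,"wy": 0,"wz": 0},{"tx": 0,"ty": 0,"tz": 0,"wx": 0,"wy": 0,"wz": 0}]'

```text
time_s: 37.3
ee_pos: [455.4, 118.5, 54.7]
ee_rot: [-179.9, 0.2, 23.9]
force: [-2.7, -0.7, 0.9]
gripper_width: 0.2
gripper_force: 0.9
```

```bash
cat > g.py <<'E'
from h import *
print(env.state()["ee_pos"],env.state()["force"])
f=grab_frame("top"); c=f["color"].astype(int)
m=((c.max(2)-c.min(2)<25)&(c.sum(2)>330)&(c.sum(2)<640)).astype(np.uint8)
n,l,st,ce=cv2.connectedComponentsWithStats(m)
for k in range(1,n):
    x,y,w,h,a=st[k]
    if a>25 and 80<x<200 and 185<y<265:
        ys,xs=np.where(l==k); p=np.array([onz(f,u,v,90)[:2] for u,v in zip(xs,ys)],np.float32); r=cv2.minAreaRect(p); print("gate?",st[k],cv2.boxPoints(r).round().tolist())
E
python3 g.py
```

```text
[455.44121038 118.5036251   54.66744893] [-2.69325557 -0.72852907  0.91151227]
```

Request:
move_arm --plan '[{"tx": 0.2,"ty": 0,"tz": 0,"wx": 0,"wy": 0,"wz": 0},{"tx": 0,"ty": 0,"tz": 0,"wx": 0,"wy": 0,"wz": 0},{"tx": 0.2,"ty": 0,"tz": 0,"wx": 0,"wy": 0,"wz": 0},{"tx": 0,"ty": 0,"tz": 0,"wx": 0,"wy": 0,"wz": 0},{"tx": 0,"ty": 0,"tz": 0,"wx": 0,"wy": 0,"wz": 0}]'

```text
time_s: 37.77
ee_pos: [455.4, 118.6, 54.4]
ee_rot: [-179.9, 0.6, 24.0]
force: [-9.0, -4.8, 7.6]
gripper_width: 0.2
gripper_force: 5.2
```

Request:
move_arm --plan '[{"tx": 0.15,"ty": 0,"tz": 0,"wx": 0,"wy": 0,"wz": 0},{"tx": 0,"ty": 0,"tz": 0,"wx": 0,"wy": 0,"wz": 0},{"tx": 0,"ty": 0,"tz": 0,"wx": 0,"wy": 0,"wz": 0}]'

```text
time_s: 38.02
ee_pos: [455.4, 118.6, 54.4]
ee_rot: [-179.9, 0.8, 24.0]
force: [-12.3, -7.1, 10.9]
gripper_width: 0.3
gripper_force: 6.9
```

Solid stop: TCP stays at 455.4 while force rises, so the gate is seated. Backing off and going to the timer.

Request:
move_arm --plan '[{"tx": -1.5,"ty": 0,"tz": 0,"wx": 0,"wy": 0,"wz": 0},{"tx": -3,"ty": 0,"tz": 0,"wx": 0,"wy": 0,"wz": 0},{"tx": 0,"ty": 0,"tz": -4,"wx": 0,"wy": 0,"wz": 0},{"tx": 0,"ty": 0,"tz": -4,"wx": 0,"wy": 0,"wz": 0},{"tx": 0,"ty": 0,"tz": -4,"wx": 0,"wy": 0,"wz": 0},{"tx": 0,"ty": 0,"tz": 0,"wx": 0,"wy": 0,"wz": 0},{"tx": 0,"ty": 0,"tz": 0,"wx": 0,"wy": 0,"wz": 0}]'

```text
time_s: 38.6
ee_pos: [421.9, 103.0, 177.5]
ee_rot: [180.0, -0.3, 23.9]
force: [-0.3, 0.6, 1.0]
gripper_width: 0.6
gripper_force: 0.0
```

```bash
python3 - <<'E'
from h import *
go((517,-444,150,24))
E
```

```text
shift [-13.52  53.85   2.7 ] n>=13.6 | then turn [ 0.    -0.005 -0.001]
```

Request:
move_arm --plan '[{"tx": -0.9,"ty": 3.6,"tz": 0,"wx": 0,"wy": 0,"wz": 0},{"tx": -0.9,"ty": 3.6,"tz": 0,"wx": 0,"wy": 0,"wz": 0},{"tx": -0.9,"ty": 3.6,"tz": 0,"wx": 0,"wy": 0,"wz": 0},{"tx": -0.9,"ty": 3.6,"tz": 0,"wx": 0,"wy": 0,"wz": 0},{"tx": -0.9,"ty": 3.6,"tz": 0,"wx": 0,"wy": 0,"wz": 0},{"tx": -0.9,"ty": 3.6,"tz": 0,"wx": 0,"wy": 0,"wz": 0},{"tx": -0.9,"ty": 3.6,"tz": 0,"wx": 0,"wy": 0,"wz": 0},{"tx": -0.9,"ty": 3.6,"tz": 0,"wx": 0,"wy": 0,"wz": 0},{"tx": -0.9,"ty": 3.6,"tz": 0,"wx": 0,"wy": 0,"wz": 0},{"tx": -0.9,"ty": 3.6,"tz": 0,"wx": 0,"wy": 0,"wz": 0},{"tx": -0.9,"ty": 3.6,"tz": 0,"wx": 0,"wy": 0,"wz": 0},{"tx": -0.9,"ty": 3.6,"tz": 0,"wx": 0,"wy": 0,"wz": 0}]'

```text
time_s: 39.6
ee_pos: [495.7, -337.9, 172.6]
ee_rot: [-179.8, 0.2, 23.9]
force: [0.3, -0.4, 0.2]
gripper_width: 0.7
gripper_force: 0.0
```

```bash
python3 g.py; python3 - <<'E'
from h import *
f=pts("top",z=49)
# gate presence: old open-gate pixels vs wood, and outline along shut line
for n,p in(("open gate mid",(390,170,90)),("shut gate mid",(448,190,90)),("shut gate 3/4",(470,140,90))):
    u,v=proj(f,p); print(n,f["color"][int(round(v)),int(round(u))])
g=grab_frame("wrist"); h=cv2.cvtColor(g["color"],cv2.COLOR_RGB2HSV); m=((h[:,:,0]<8)|(h[:,:,0]>172))&(h[:,:,1]>180)&(h[:,:,2]>100)
ys,xs=np.where(m); print("wrist red",len(xs), onz(g,xs.mean(),ys.mean(),68) if len(xs) else None)
go((517,-444,150,24),(517,-444,75,24))
E
```

```text
[ 495.71813943 -337.93298444  172.57341507] [ 0.29175301 -0.39813945  0.17299063]
gate? [185 203   7   9  35] [[484.0, 65.0], [509.0, 60.0], [511.0, 74.0], [486.0, 79.0]]
gate? [105 207  78  30 438] [[396.0, 289.0], [485.0, 83.0], [501.0, 90.0], [412.0, 296.0]]
top [122, 159, 12, 27, 242] c 598.4 269.0 ang 15.1 LxW 83 30
top [143, 171, 15, 24, 203] c 571.3 199.9 ang 27.8 LxW 75 28
open gate mid [184 152 106]
shut gate mid [143 139 133]
shut gate 3/4 [141 137 132]
wrist red 833 [ 515.81218231 -442.02826795   68.        ]
shift [-2.31 10.54  2.18] n>=2.7 | then turn [-0.004  0.004 -0.004]
shift [ 0.  -0.   7.5] n>=1.8 | then turn [0. 0. 0.]
```

The gate now lies along the pan front and both points are on the felt. The button is confirmed at (516,-443).

Request:
move_arm --plan '[{"tx": -0.8,"ty": 3.5,"tz": 0,"wx": 0,"wy": 0,"wz": 0},{"tx": -0.8,"ty": 3.5,"tz": 0,"wx": 0,"wy": 0,"wz": 0},{"tx": -0.8,"ty": 3.4,"tz": 0,"wx": 0,"wy": 0,"wz": 0},{"tx": 0,"ty": 0,"tz": 2.5,"wx": 0,"wy": 0,"wz": 0},{"tx": 0,"ty": 0,"tz": 2.5,"wx": 0,"wy": 0,"wz": 0},{"tx": 0,"ty": 0,"tz": 2.5,"wx": 0,"wy": 0,"wz": 0},{"tx": 0,"ty": 0,"tz": 1.0,"wx": 0,"wy": 0,"wz": 0},{"tx": 0,"ty": 0,"tz": 0,"wx": 0,"wy": 0,"wz": 0},{"tx": 0,"ty": 0,"tz": 0,"wx": 0,"wy": 0,"wz": 0},{"tx": 0,"ty": 0,"tz": 0,"wx": 0,"wy": 0,"wz": 0}]'

```text
time_s: 40.58
ee_pos: [517.1, -441.1, 91.1]
ee_rot: [179.9, 0.1, 24.0]
force: [0.6, 0.2, 0.6]
gripper_width: 0.5
gripper_force: 0.0
```

Request:
move_arm --plan '[{"tx": 0,"ty": 0,"tz": 1,"wx": 0,"wy": 0,"wz": 0},{"tx": 0,"ty": 0,"tz": 1,"wx": 0,"wy": 0,"wz": 0},{"tx": 0,"ty": 0,"tz": 0.4,"wx": 0,"wy": 0,"wz": 0},{"tx": 0,"ty": 0,"tz": 0.4,"wx": 0,"wy": 0,"wz": 0},{"tx": 0,"ty": 0,"tz": 0.2,"wx": 0,"wy": 0,"wz": 0},{"tx": 0,"ty": 0,"tz": 0,"wx": 0,"wy": 0,"wz": 0},{"tx": 0,"ty": 0,"tz": 0,"wx": 0,"wy": 0,"wz": 0}]'

```text
time_s: 41.17
ee_pos: [516.7, -441.4, 65.9]
ee_rot: [179.8, 0.0, 23.9]
force: [-5.8, 6.1, 28.9]
gripper_width: 0.4
gripper_force: 14.4
```

29 N at only 2 mm of travel: the closed finger pair is probably bearing on the black collar round the button. I lift, tilt the tool about 27°, and press with just the finger edge on the button's middle.

Request:
move_arm --plan '[{"tx": 0,"ty": 0,"tz": -2,"wx": 0,"wy": 0,"wz": 0},{"tx": 0,"ty": 0,"tz": -2,"wx": 0,"wy": 0,"wz": 0},{"tx": 0,"ty": 0,"tz": 0,"wx": 0,"wy": -0.12,"wz": 0},{"tx": 0,"ty": 0,"tz": 0,"wx": 0,"wy": -0.12,"wz": 0},{"tx": 0,"ty": 0,"tz": 0,"wx": 0,"wy": -0.12,"wz": 0},{"tx": 0,"ty": 0,"tz": 0,"wx": 0,"wy": -0.12,"wz": 0},{"tx": 0,"ty": 0,"tz": 0,"wx": 0,"wy": 0,"wz": 0},{"tx": 0,"ty": 0,"tz": 0,"wx": 0,"wy": 0,"wz": 0}]'

```text
time_s: 41.83
ee_pos: [516.8, -439.7, 97.3]
ee_rot: [-179.7, 27.6, 24.2]
force: [-0.6, 0.5, -0.3]
gripper_width: 0.4
gripper_force: 0.0
```

```bash
python3 - <<'E'
from h import *
t,R=tip((16,0,0)); print(t,env.state()["ee_pos"],R.as_euler("xyz",degrees=True))
print("to z75",R.inv().apply(np.array([516,-442.5,75])-t)/10,"down 1",R.inv().apply([0,0,-1]))
g=grab_frame("scene")
for nm,f in(("scene",g),):
    h=cv2.cvtColor(f["color"],cv2.COLOR_RGB2HSV); m=((h[:,:,0]<6)|(h[:,:,0]>174))&(h[:,:,1]>190)&(h[:,:,2]>110); ys,xs=np.where(m); s=(ys<180)&(xs<260)
    u,v=xs[s].mean(),ys[s].mean(); print("red",s.sum(),u,v,[onz(f,u,v,z).round(1).tolist() for z in (62,68)])
E
```

```text
[ 529.75334937 -433.92180239   89.86226556] [ 516.826228   -439.73287602   97.28661445] [-179.72423281   27.64693334   24.20514353]
to z75 [-0.73310694  0.22843004  2.06073876] down 1 [0.46402181 0.00426349 0.88581352]
red 33 194.03030303030303 139.75757575757575 [[506.1, -448.8, 62.0], [510.2, -442.2, 68.0]]
```

Request:
move_arm --plan '[{"tx": -0.8,"ty": 0.2,"tz": 1.0,"wx": 0,"wy": 0,"wz": 0},{"tx": 0,"ty": 0,"tz": 1.1,"wx": 0,"wy": 0,"wz": 0},{"tx": 0.2,"ty": 0,"tz": 0.4,"wx": 0,"wy": 0,"wz": 0},{"tx": 0.1,"ty": 0,"tz": 0.2,"wx": 0,"wy": 0,"wz": 0},{"tx": 0,"ty": 0,"tz": 0,"wx": 0,"wy": 0,"wz": 0},{"tx": 0,"ty": 0,"tz": 0,"wx": 0,"wy": 0,"wz": 0}]'

```text
time_s: 42.38
ee_pos: [500.7, -450.2, 78.4]
ee_rot: [-179.9, 27.7, 23.9]
force: [-2.1, -0.7, 2.0]
gripper_width: 0.5
gripper_force: 1.1
```

Request:
move_arm --plan '[{"tx": 0.1,"ty": 0,"tz": 0.2,"wx": 0,"wy": 0,"wz": 0},{"tx": 0,"ty": 0,"tz": 0,"wx": 0,"wy": 0,"wz": 0},{"tx": 0,"ty": 0,"tz": 0,"wx": 0,"wy": 0,"wz": 0}]'

```text
time_s: 42.63
ee_pos: [501.4, -450.0, 76.1]
ee_rot: [-180.0, 27.7, 24.0]
force: [-2.3, -1.7, 3.2]
gripper_width: 0.5
gripper_force: 1.7
```

```bash
python3 - <<'E'
from h import *
t,R=tip((16,0,0)); print(t,env.state()["force"])
E
```

```text
[ 514.33904621 -444.2368158    68.6390871 ] [-2.32020074 -1.65476056  3.16037532]
```

Request:
move_arm --plan '[{"tx": 0.1,"ty": 0,"tz": 0.2,"wx": 0,"wy": 0,"wz": 0},{"tx": 0,"ty": 0,"tz": 0,"wx": 0,"wy": 0,"wz": 0},{"tx": 0,"ty": 0,"tz": 0,"wx": 0,"wy": 0,"wz": 0}]'

```text
time_s: 42.88
ee_pos: [501.4, -450.0, 73.8]
ee_rot: [-180.0, 27.7, 24.0]
force: [-2.2, -1.1, 3.7]
gripper_width: 0.6
gripper_force: 2.4
```

Request:
move_arm --plan '[{"tx": 0.1,"ty": 0,"tz": 0.2,"wx": 0,"wy": 0,"wz": 0},{"tx": 0,"ty": 0,"tz": 0,"wx": 0,"wy": 0,"wz": 0},{"tx": 0,"ty": 0,"tz": 0,"wx": 0,"wy": 0,"wz": 0}]'

```text
time_s: 43.13
ee_pos: [501.4, -450.1, 73.2]
ee_rot: [180.0, 27.7, 23.9]
force: [-2.3, 0.2, 10.6]
gripper_width: -0.0
gripper_force: 5.6
```

Request:
move_arm --plan '[{"tx": 0.1,"ty": 0,"tz": 0.2,"wx": 0,"wy": 0,"wz": 0},{"tx": 0,"ty": 0,"tz": 0,"wx": 0,"wy": 0,"wz": 0},{"tx": 0,"ty": 0,"tz": 0,"wx": 0,"wy": 0,"wz": 0}]'

```text
time_s: 43.38
ee_pos: [501.4, -450.2, 72.9]
ee_rot: [179.9, 27.7, 23.9]
force: [-2.5, 1.3, 18.0]
gripper_width: 0.7
gripper_force: 9.0
```

Spring force (2 → 3.7 N) over about 6 mm of travel, then a hard stop at 18 N: the button is fully down. Retreating.

Request:
move_arm --plan '[{"tx": -0.5,"ty": 0,"tz": -1,"wx": 0,"wy": 0,"wz": 0},{"tx": -1,"ty": 0,"tz": -2,"wx": 0,"wy": 0,"wz": 0},{"tx": -1.5,"ty": 0,"tz": -3,"wx": 0,"wy": 0,"wz": 0},{"tx": -1.5,"ty": 0,"tz": -3,"wx": 0,"wy": 0,"wz": 0},{"tx": 0,"ty": 0,"tz": 0,"wx": 0,"wy": 0,"wz": 0},{"tx": 0,"ty": 0,"tz": 0,"wx": 0,"wy": 0,"wz": 0},{"tx": 0,"ty": 0,"tz": 0,"wx": 0,"wy": 0,"wz": 0},{"tx": 0,"ty": 0,"tz": 0,"wx": 0,"wy": 0,"wz": 0}]'

```text
time_s: 44.05
ee_pos: [502.8, -448.3, 167.4]
ee_rot: [-179.7, 27.7, 24.1]
force: [-0.6, 1.5, -0.3]
gripper_width: 0.6
gripper_force: 0.0
```

```bash
python3 g.py; python3 - <<'E'
from h import *
f=pts("top",z=49)
h=cv2.cvtColor(grab_frame("scene")["color"],cv2.COLOR_RGB2HSV)
f=grab_frame("scene"); m=(h[:,:,0]>8)&(h[:,:,0]<20)&(h[:,:,1]>110); m2=np.zeros_like(m); m2[125:170,222:262]=m[125:170,222:262]
ys,xs=np.where(m2); p=np.array([onz(f,x,y,22)[:2] for x,y in zip(xs,ys)],np.float32); print("handle",len(xs),cv2.minAreaRect(p))
E
```

```text
[ 502.83978206 -448.30531684  167.40035387] [-0.61435278  1.51418482 -0.34523914]
gate? [185 203   7   9  35] [[484.0, 65.0], [509.0, 60.0], [511.0, 74.0], [486.0, 79.0]]
gate? [105 207  78  30 454] [[396.0, 290.0], [484.0, 83.0], [501.0, 90.0], [413.0, 297.0]]
top [122, 159, 12, 27, 240] c 598.7 269.1 ang 15.4 LxW 83 30
top [144, 171, 14, 24, 202] c 571.8 200.2 ang 26.3 LxW 77 27
top [173, 362, 18, 22, 150] c 50.1 46.1 ang -30.4 LxW 65 22
handle 63 ((384.5631103515625, -360.16448974609375), (166.25877380371094, 12.0253267288208), 53.918521881103516)
```

```bash
python3 -c "
from workcell import env
print(env.job_done())"
```

```text
the job is handed in; nothing more can be done
None
```

I carried out every step and handed the job in at about 44 s of the 210 s; handing in returned no verdict: brush dipped in the open grey canister, dabbed on the felt and laid back in its tray, both quartz points on the felt (one shifted a few centimetres but stayed inside), gate shut past its catch, red button pressed to its stop and let go.

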